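# Set the stop screw of an assembly fixture to its setting block

### The arm

A 7-joint arm with a two-finger parallel gripper is mounted at the origin on the work surface. World frame = base frame: x ahead of the robot, y to its left, z up, the work surface at z = 0. Lengths are in m, angles in rad, forces in N, time in s.
With the tool pointing down it reaches from about 0.4 to 0.85 m from the base axis. Payload 10.4 kg.
Tool frame: the origin (TCP) lies midway between the tips of the shut fingers; the grasp point (between the pads) lies 19 mm behind it (r.tcp_to_grasp is the z of the grasp point in the tool frame, in m); z points along the fingers, x is the direction in which the jaws open and shut, and the axes are right-handed (so a half turn about z gives the same grasp; the last joint's range is limited). The gripper opens to 87 mm and grips with 3 to 60 N. Pads are 19 mm wide; open, the fingers measure 117 mm over their backs; the gripper's body (75 mm by 190 mm) begins 51 mm behind the grasp point.
Start: joints at [1.251, 0.332, -0.065, 1.46, 0.022, 1.35, -0.088], TCP at [0.183, -0.598, 0.223] pointing down, gripper open.
Joint ranges: [-2.6, 2.6], [-0.5, 2.12], [-1.47, 1.34], [0.16, 2.42], [-1.27, 4.41], [0.06, 2.06], [-2.6, 2.6]. Speed limits (rad/s): [2.22, 2.22, 2.79, 2.79, 3.14, 3.14, 3.14].

### API

Orientations are given as a unit quaternion [x, y, z, w].
In Python, from bench import r, camera, close_job gives the robot as it stands. The module is installed in compiled form; this text tells all that it offers.
- The arm moves only by the shell command python3 -m crank 'ROWS' [FORCE]. ROWS is JSON, a list of rows, each an object of numbers: "x", "y", "z": the shift along the tool's x, y, z scaled (see below); "ax", "ay", "az": the turn, a rotation vector about the tool's x, y, z scaled (see below); "claw": the closure, from -1 (fully open) to 1 (shut), so that 0 is half open. A call has exactly 5 rows; each row is the pose to reach, as a shift and turn from the pose commanded when the call began, along the tool's axes at that moment; what a row does not reach only later rows make up. The controller multiplies each number of a shift by 1 m and each number of a turn by 2 rad. A row lasts 1/12 s, in which the tool goes at most 41.7 mm and 7.16 degrees, less where a joint would pass 70% of its speed; a pose out of reach is approached as far as the arm can. A call with a number of a shift or a turn outside -1 to 1 is refused whole. A call with a gripper value outside its range is refused whole. The fingers move at their own pace and stop on an object; FORCE is the grip in N (left out, the last holds). Time passes only in rows, so rows that repeat a pose let the fingers close, or fill a call up. It gives the time, the measured TCP pose, the force and the opening at its end, in the units of the state.
- r.read_state(): the state, without advancing time (a new reading comes with each control period).
- camera(name): name is "side" or "top"; returns a dict with "color" (384x512x3 uint8, blue, green, red), "fx", "fy", "cx", "cy" (pixels), "D" ([k1, k2, p1, p2, k3] as OpenCV has them; the pictures are not rectified), "eye" and "orientation" of the camera in the world. Camera axes: x right, y down, z forward; pixel columns grow to the right and rows downward; lengths in m; the calibration is good to about 2 mm. A picture is of the moment at which its call begins. There is no depth.
- close_job(): hands the job in, once; it reports no verdict.
The state is a dict: "time": time; "joint_positions": joint angles; "joint_vel": joint speeds; "joint_torque": joint torques, N m; "ee_pos": TCP position; "eef_rot": TCP orientation; "ft_force": force on the tool from outside, world axes, zero at the start; "torque": the same for the moment, N m; "width": finger opening in m.
Only numpy, scipy, OpenCV 4.12 (cv2) and the standard library are available. Lean on these libraries where they do the work, as an engineer would, in place of code of your own. Each camera call takes 0.05 s, during which the arm holds its last target. There are 200 camera calls.

### The job

Using the square driver from its stand, turn the fixture's stop screw down (clockwise) until its foot just drags on the setting block that lies beneath it: the block must still slide, but with a light rub from the screw, neither loose nor jammed, and the screw never forced hard onto it. Prove it by drawing the block slowly along its guide by a centimetre or so under the stop, leaving it lying under the stop, touched by the screw, with the driver standing back in its stand. Turn the screw only with the driver, never with the fingers, and leave the jar, the cup and the heat sink where they are.

Things in the scene. Friction and masses are not known exactly. Their poses are not given: they have to be found in the camera images.
- fixture: Fixed aluminium fixture. Origin on the bench under the screw's axis; x along the guide, away from the robot. Base plate 15 mm high (x -60 to 45, y +-60 mm) with two rails 10 mm high (x -55 to 45, inner faces y +-18.5 mm). Posts at y +-50 mm carry a bridge beam (x +-16, y +-59, z 52 to 68 mm, bush to 71 mm) that holds the upright stop screw.
- stop_screw: Upright steel screw; origin on its axis under its head, z up. Its rubber-tipped foot ends 38 to 39.5 mm below that, unseen. Clockwise from above lowers it, 0.8 mm per rad; turns at 0.04 N m, stays under 20 N. Foot starts 0.6 to 2.5 mm above the block. Past first touch it presses 2.5 N at 0.2 mm, 6 N at 0.4, 17 N at 0.8. Contact adds no torque that can be felt: only the block tells.
- stop_head (a point): Centre of the mouth of the square recess in the top of the screw's 30 mm square, 16 mm high dark head (about 91 mm above the bench). It turns with the screw: x and y run parallel to the recess's sides. The recess is 11.5 mm square, 12 mm deep, with a 3 mm chamfer.
- block: Setting block: loose aluminium bar 150 x 34 x 20 mm (long along x), 0.28 kg +-20 %. Origin: centre of its underside. Lies on the base plate between the rails (1.5 mm play each side), under the stop; its centre is 30 to 50 mm on the robot's side of the screw and its near end overhangs the plate. Friction coefficient on plate and foot 0.5 to 0.7. It may be lifted gently to meet the foot.
- block_mid (a point): Centre of the setting block, half-way up. Axes as the block.
- block_end (a point): Place to grip the block across its 34 mm width: 50 mm from the block's centre towards the robot, half-way up (10 mm above its underside). Clear of the base plate; the underside is 15 mm above the bench there. Axes as the block.
- driver_grip (a point): Centre of the driver's handle. The loose driver stands upright in its stand, tip down: black handle 24 x 24 mm, 75 mm long; steel shank 45 mm long with a 9.5 mm square tip (last 6 mm taper to 5 mm) whose sides are parallel to the handle's. 120 mm long, 0.12 kg. x and y are square to the handle's faces, z to the butt end. The tip lies 82.5 mm below this point.
- driver_tip (a point): The lowest point of the driver's tip, on its axis. Axes as driver_grip.
- stand_hole0 (a point): Centre of the mouth of the square hole (18 mm wide, 49 mm deep) in the top of the fixed wooden driver stand (60 x 60 x 55 mm). The driver's shank hangs in it and its handle's lower end rests on the stand's top, 55 mm above the bench.
- jar: Loose white jar, 56 mm wide, 45 mm high; origin under its centre. Bystander.
- cup: Loose small yellow plastic cup, 60 mm wide, 35 mm high; origin under its centre. Bystander.
- heatsink: Loose finned aluminium heat sink 70 x 45 x 24 mm; origin under its centre. Bystander.
Things that resemble listed ones, but are neither listed nor needed, are in the scene too. Of the things shaped like the part that bears driver_grip, the black one is meant. What is shaped like the block but blue is not meant.

How it is judged:
On the way, in this order (a step that is already met when the one before it is completed fails the run):
1. the driver's tip is seated in the screw's recess (horizontal distance between driver_tip and stop_head below 0.004 m and z of driver_tip in the frame of stop_head below -0.007 m), for 0.2 s.
2. the block is drawn along under the stop while the screw rubs on it lightly (contact force between stop_screw and block between 0.3 and 15 N and linear speed of block above 0.003 m/s), for 0.15 s.
At the end, for the whole second after the job is handed in: The screw's foot rests on the setting block with 0.5 to 10 N, the block lying flat (within 0.03 rad) and still under it; the driver stands upright in its stand, shank in the hole (within 10 mm, at least 38 mm deep) (contact force between stop_screw and block between 0.5 and 10 N and linear speed of block below 0.003 m/s and angle between block's own z axis and vertical below 0.03 rad and horizontal distance between driver_tip and stand_hole0 below 0.01 m and z of driver_tip in the frame of stand_hole0 below -0.038 m and angle between driver_grip's own z axis and vertical below 0.1 rad); the robot touches nothing.
It fails at once if the fingers touch the stop screw (contact force between the fingers and stop_screw above 1 N).
It fails at once if the jar, the cup or the heat sink is moved by more than 15 mm (distance of any of jar, cup, heatsink from where it was at the start of the episode above 0.015 m).
It fails at once if the block is jammed hard against the screw (over 60 N) (contact force between stop_screw and block above 60 N).
It also fails if it takes over 72 s, if anything falls off the work surface, if the arm or the gripper's body presses on something with over 40 N, if the wrist force passes 120 N, or if a joint passes its speed limit or range.

## Working session

There is one attempt and no reset: what is moved stays moved. The work goes in short steps, Python scripts to look and compute and a shell command to move; the robot and the scene stay as the last step left them, time stands still between calls to the robot, and variables do not carry over. Pictures are saved under pics/ and viewed, about 8 in all and at most 12, crops included, and the job is handed in when it is done.

```bash
mkdir -p pics
python3 - <<'E'
from bench import r,camera
import cv2
for n in("top","side"):
    c=camera(n);cv2.imwrite(f"pics/{n}0.png",c["color"])
    print(n,{k:c[k] for k in c if k!="color"})
print(r.read_state(), r.tcp_to_grasp)
E
```

```text
top {'fx': 414.0528390649048, 'fy': 414.0528390649048, 'cx': 252.96532267103157, 'cy': 187.74307820151066, 'D': array([-0.10756314,  0.        ,  0.        ,  0.        ,  0.        ]), 'eye': array([0.48726837, 0.00448041, 1.17659961]), 'orientation': array([ 0.71295109, -0.69998905,  0.02552906, -0.03262423])}
side {'fx': 386.8748174053804, 'fy': 386.8748174053804, 'cx': 251.44266768154347, 'cy': 194.70124720207247, 'D': array([-0.02993634,  0.        ,  0.        ,  0.        ,  0.        ]), 'eye': array([ 0.37020515, -0.68505122,  0.87847079]), 'orientation': array([ 0.92084893, -0.15434919,  0.05640913, -0.35359806])}
{'time': 0.1, 'joint_positions': array([ 1.25141718,  0.33280789, -0.06469264,  1.46085962,  0.02162664,
        1.34987452, -0.08851755]), 'joint_vel': array([-0.00034483, -0.00044899, -0.00100072, -0.00212168,  0.00206423,
        0.00100739,  0.00068711]), 'joint_torque': array([ 2.64235219e-03, -6.24546862e+01,  2.54503376e-02, -3.90715563e+01,
       -6.13268930e-02,  3.65652528e-02,  6.39012342e-05]), 'ee_pos': array([ 0.18266127, -0.59735799,  0.22183288]), 'eef_rot': array([ 8.03878647e-01, -5.94793013e-01, -5.27578723e-04, -3.38077095e-04]), 'ft_force': array([ 0.37722331,  0.55300198, -0.07144167]), 'torque': array([ 0.00507046, -0.00271341,  0.0029732 ]), 'width': 0.08688385937647117} -0.0187
```

View pics/top0.png

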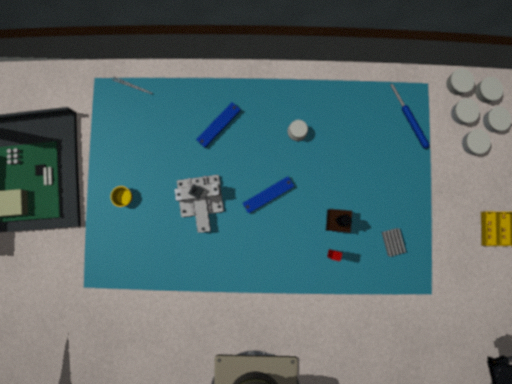

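View pics/side0.png

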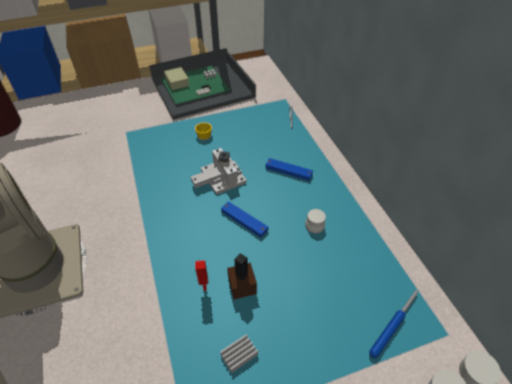

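The top view shows the fixture at (203,190) with its grey block protruding to (203,220), and the stand with the black driver at (341,220). Lookalikes are the red driver (335,255), the blue screwdriver (412,125) and the blue bars (219,125) and (268,195). Only the black driver and the grey block fit the description. I'll check them in a close crop.

```bash
cat > h.py <<'E'
import numpy as np,cv2
from bench import r,camera
from scipy.spatial.transform import Rotation as R
def proj(c,P):
    Rc=R.from_quat(c["orientation"]).as_matrix().T
    K=np.array([[c["fx"],0,c["cx"]],[0,c["fy"],c["cy"]],[0,0,1]])
    return cv2.projectPoints(np.atleast_2d(P).astype(float),cv2.Rodrigues(Rc)[0],-Rc@c["eye"],K,c["D"])[0][:,0]
def back(c,uv,z):
    K=np.array([[c["fx"],0,c["cx"]],[0,c["fy"],c["cy"]],[0,0,1]])
    q=cv2.undistortPoints(np.array([[uv]],float),K,c["D"],None)[0,0]
    d=R.from_quat(c["orientation"]).apply([q[0],q[1],1])
    return c["eye"]+d*(z-c["eye"][2])/d[2]
def crop(im,u,v,w,h,s): return cv2.resize(im[v:v+h,u:u+w],None,fx=s,fy=s,interpolation=cv2.INTER_CUBIC)
E
python3 - <<'E'
from h import *
t=camera("top");s=camera("side")
# gain
g=lambda im:np.clip(im.astype(float)*1.6,0,255).astype(np.uint8)
a=crop(g(t["color"]),165,165,66,50,6);b=crop(g(t["color"]),315,195,66,50,6)
c=crop(g(s["color"]),185,145,66,50,6);d=crop(g(s["color"]),215,250,66,50,6)
cv2.imwrite("pics/c1.png",np.vstack([np.hstack([a,b]),np.hstack([c,d])]))
print(back(t,(203,190),.068),back(t,(341,220),.055))
print(back(s,(224,156),.091),back(s,(241,258),.13))
E
```

```text
[0.57005653 0.15088286 0.068     ] [ 0.49621335 -0.22362014  0.055     ]
[0.5685831 0.1615897 0.091    ] [ 0.49961771 -0.22209298  0.13      ]
```

View pics/c1.png

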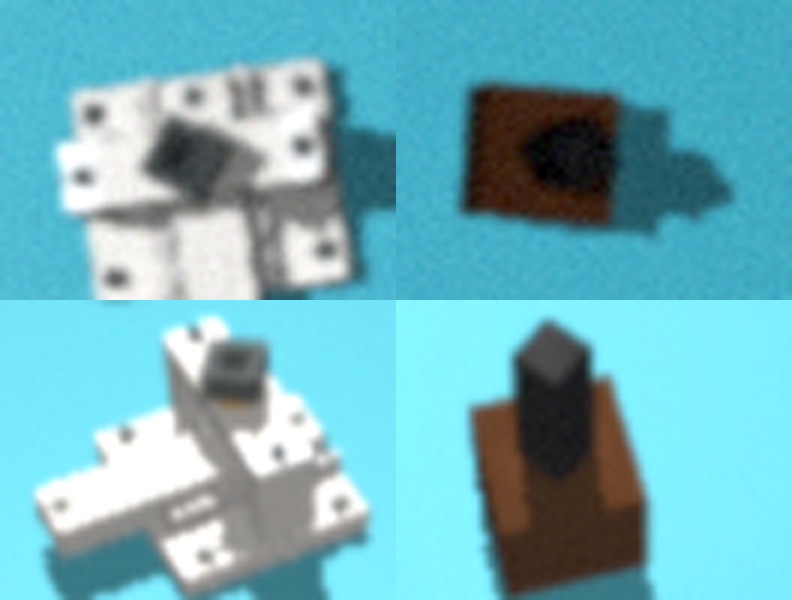

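The crop confirms the choice: grey head with a square recess at top (198,193) and side (224,204→205), black driver butt at side (241,259), turned about 45° in the image. I'll fit wireframes to corner picks.

```bash
cat > fit.py <<'E'
from h import *
from scipy.optimize import least_squares
t=camera("top");s=camera("side")
o={'a':(t,165,165,0,0),'b':(t,315,195,396,0),'c':(s,185,145,0,300),'d':(s,215,250,396,300)}
def px(k,x,y):
    c,u,v,ox,oy=o[k];return c,np.array([u+(x-ox+.5)/6-.5,v+(y-oy+.5)/6-.5])
def fit(obs,p0):
    obs=[(*px(k,x,y),np.array(m,float)) for k,x,y,m in obs]
    def W(p,m): return np.r_[p[:2]+R.from_euler('z',p[2]).as_matrix()[:2,:2]@m[:2],m[2]]
    f=lambda p:np.concatenate([proj(c,W(p,m))[0]-uv for c,uv,m in obs])
    q=least_squares(f,p0,loss='soft_l1');print(q.x.round(4),np.degrees(q.x[2]).round(1));print(f(q.x).reshape(-1,2).round(1).tolist());return q.x
m=1e-3
def C(x,y,z):return (x*m,y*m,z*m)
print('fixture');F=fit([('a',57,148,C(16,59,68)),('a',65,212,C(-16,59,68)),('a',325,112,C(16,-59,68)),('a',72,95,C(45,60,15)),('a',322,60,C(45,-60,15)),('a',352,280,C(-60,-60,15)),
 ('c',368,512,C(45,-60,15)),('c',188,585,C(-60,-60,15)),('c',165,330,C(16,59,68)),('c',217,318,C(16,59,68)) ][:8],[.57,.155,.1])
print('head');H=fit([('a',178,118,C(15,15,91)),('a',145,165,C(-15,15,91)),('a',240,147,C(15,-15,91)),('a',207,198,C(-15,-15,91)),
 ],[.57,.155,.6])
print('headside');fit([('c',210,342,C(15,15,91)),('c',265,340,C(15,-15,91)),('c',262,379,C(-15,-15,91)),('c',205,375,C(-15,15,91))],[.57,.155,.6])
print('stand');fit([('b',472,88,C(30,30,55)),('b',614,96,C(30,-30,55)),('b',608,217,C(-30,-30,55)),('b',464,210,C(-30,30,55))],[.5,-.22,0])
print('stand side');fit([('d',472,408,C(-30,30,55)),('d',610,378,C(30,30,55)),('d',645,500,C(30,-30,55)),('d',500,535,C(-30,-30,55))],[.5,-.22,0])
print('drv side');fit([('d',550,320,C(12,12,130)),('d',591,349,C(12,-12,130)),('d',553,386,C(-12,-12,130)),('d',514,352,C(-12,12,130))],[.5,-.22,0])
print('block side');B=fit([('c',34,490,C(-75,17,35)),('c',60,530,C(-75,-17,35))],[.5,.15,.1])
f2=lambda im:(255*(np.clip(im/255*2.5,0,1)**.6)).astype(np.uint8)
A=crop(f2(t["color"]),170,165,66,80,6);Bc=crop(f2(t["color"]),320,195,60,40,6);Cc=crop(f2(s["color"]),215,235,60,40,6)
cv2.imwrite("pics/c2.png",np.hstack([A,np.vstack([Bc,Cc])]))
E
python3 fit.py
```

```text
fixture
[0.5655 0.1675 0.1601] 9.2
[[0.4, -0.4], [0.6, 0.6], [-1.1, -0.6], [0.0, -0.2], [0.2, -0.3], [0.2, -0.2], [-0.6, 0.1], [-1.4, -0.3]]
head
[ 0.5662  0.1646 -0.5002] -28.7
[[0.4, -1.3], [0.2, 0.7], [-0.2, -0.5], [-0.4, 0.9]]
headside
[0.5701 0.1687 1.2134] 69.5
[[-0.3, -0.6], [0.4, -0.1], [0.2, 0.1], [-0.3, 0.6]]
stand
[ 0.496  -0.2169 -0.0454] -2.6
[[0.9, -1.0], [-0.9, -0.9], [-1.0, 1.0], [1.0, 0.9]]
stand side
[ 0.4984 -0.2225 -0.0859] -4.9
[[-0.6, -0.2], [0.2, -0.3], [0.4, 0.4], [-0.1, 0.1]]
drv side
[ 0.4986 -0.222   0.5046] 28.9
[[0.1, -1.1], [0.9, 0.0], [0.0, 0.6], [-1.2, 0.2]]
block side
[0.536  0.1651 0.1802] 10.3
[[-0.1, -0.2], [0.1, 0.1]]
```

View pics/c2.png

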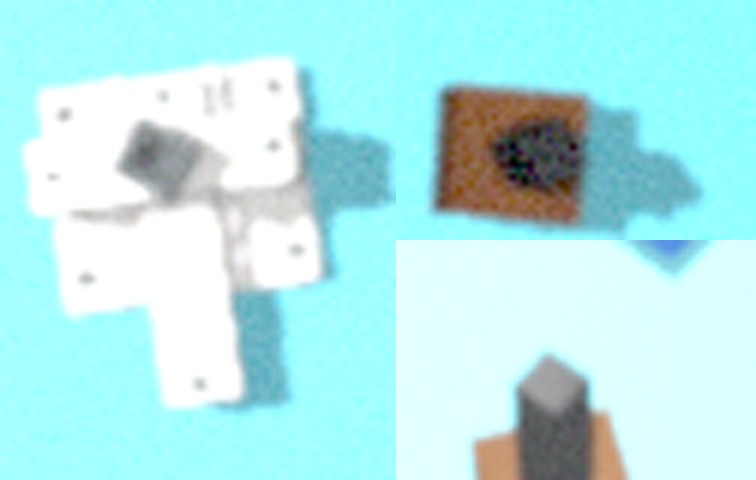

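```bash
cat > go.py <<'E'
import sys
from h import *
def go(x,y,z,psi,st=None):
    st=st or r.read_state();p=st["ee_pos"];q=R.from_quat(st["eef_rot"])
    a=np.radians(psi);T=R.from_matrix(np.array([[np.cos(a),np.sin(a),0],[np.sin(a),-np.cos(a),0],[0,0,-1]]).T.T)
    d=q.inv().apply(np.array([x,y,z])-p);w=(q.inv()*T).as_rotvec()
    print("t",round(st["time"],2),"pos",p.round(4),"psi",round(np.degrees(np.arctan2(*q.apply([1,0,0])[[1,0]])),2),"F",st["ft_force"].round(2),"w",round(st["width"],4),"j1,j7",st["joint_positions"][[0,6]].round(2))
    print(" shift",d.round(4)," turn/2",(w/2).round(4)," deg",np.degrees(np.linalg.norm(w)).round(1), "calls>=",max(np.linalg.norm(d)/.2085,np.degrees(np.linalg.norm(w))/35.8).round(2))
if __name__=="__main__": go(*map(float,sys.argv[1:5]))
E
python3 - <<'E'
from h import *
t=camera("top");s=camera("side")
P=lambda x,y:(170+(x+.5)/6-.5,165+(y+.5)/6-.5)
a=back(t,P(162,405),.035);b=back(t,P(243,400),.035);print("near end",a,b,(a+b)/2)
print("recess top",back(t,P(150,150),.089), "side recess",back(s,(185+238/6-.4,145+58/6-.4),.089))
for k,th in(("top",t),("side",s)): print(k,"pred head",proj(th,[[.567,.167,.091]]))
E
python3 go.py .488 .154 .2 99
```

```text
near end [0.45595905 0.16983087 0.035     ] [0.45905593 0.13257052 0.035     ] [0.45750749 0.15120069 0.035     ]
recess top [0.56918663 0.17049297 0.089     ] side recess [0.5720198  0.17094768 0.089     ]
top pred head [[195.76112167 190.37440201]]
side pred head [[222.99653235 154.97321424]]
t 0.4 pos [ 0.1828 -0.5976  0.2224] psi -72.99 F [-0.38 -1.19 -0.26] w 0.087 j1,j7 [ 1.25 -0.09]
 shift [-0.6295 -0.5117  0.0226]  turn/2 [-1.0000e-04  0.0000e+00 -1.5009e+00]  deg 172.0 calls>= 4.8
```

```bash
python3 go.py .482 .1547 .2 -81
```

```text
t 0.4 pos [ 0.1828 -0.5976  0.2224] psi -72.99 F [-0.38 -1.19 -0.26] w 0.087 j1,j7 [ 1.25 -0.09]
 shift [-0.6319 -0.5062  0.0226]  turn/2 [0.     0.0001 0.0699]  deg 8.0 calls>= 3.88
```

```bash
python3 -m crank '[{"x":-0.026,"y":-0.020,"claw":-1},{"x":-0.052,"y":-0.040,"claw":-1},{"x":-0.078,"y":-0.060,"claw":-1},{"x":-0.104,"y":-0.08,"claw":-1},{"x":-0.126,"y":-0.101,"claw":-1}]'
python3 -m crank '[{"x":-0.026,"y":-0.020,"claw":-1},{"x":-0.052,"y":-0.040,"claw":-1},{"x":-0.078,"y":-0.060,"claw":-1},{"x":-0.104,"y":-0.08,"claw":-1},{"x":-0.126,"y":-0.101,"claw":-1}]'
python3 -m crank '[{"x":-0.026,"y":-0.020,"claw":-1},{"x":-0.052,"y":-0.040,"claw":-1},{"x":-0.078,"y":-0.060,"claw":-1},{"x":-0.104,"y":-0.08,"claw":-1},{"x":-0.126,"y":-0.101,"claw":-1}]'
python3 -m crank '[{"x":-0.026,"y":-0.020,"claw":-1},{"x":-0.052,"y":-0.040,"claw":-1},{"x":-0.078,"y":-0.060,"claw":-1},{"x":-0.104,"y":-0.08,"claw":-1},{"x":-0.126,"y":-0.101,"claw":-1}]'
python3 go.py .482 .1547 .1 -81
```

```text
t 0.4 pos [ 0.1828 -0.5976  0.2224] psi -72.99 F [-0.38 -1.19 -0.26] w 0.087 j1,j7 [ 1.25 -0.09]
 shift [-0.6319 -0.5062  0.1226]  turn/2 [0.     0.0001 0.0699]  deg 8.0 calls>= 3.93schema error: expected keys x, y, z, ax, ay, az, claw
schema error: expected keys x, y, z, ax, ay, az, claw
schema error: expected keys x, y, z, ax, ay, az, claw
schema error: expected keys x, y, z, ax, ay, az, claw
```

All keys are required.

```bash
python3 -m crank '[{"x":-0.02,"y":-0.016,"z":0,"ax":0,"ay":0,"az":0,"claw":-1},{"x":-0.045,"y":-0.036,"z":0,"ax":0,"ay":0,"az":0,"claw":-1},{"x":-0.07,"y":-0.056,"z":0,"ax":0,"ay":0,"az":0,"claw":-1},{"x":-0.1,"y":-0.08,"z":0,"ax":0,"ay":0,"az":0,"claw":-1},{"x":-0.126,"y":-0.101,"z":0,"ax":0,"ay":0,"az":0,"claw":-1}]'
python3 -m crank '[{"x":-0.026,"y":-0.02,"z":0,"ax":0,"ay":0,"az":0,"claw":-1},{"x":-0.052,"y":-0.04,"z":0,"ax":0,"ay":0,"az":0,"claw":-1},{"x":-0.078,"y":-0.06,"z":0,"ax":0,"ay":0,"az":0,"claw":-1},{"x":-0.104,"y":-0.08,"z":0,"ax":0,"ay":0,"az":0,"claw":-1},{"x":-0.126,"y":-0.101,"z":0,"ax":0,"ay":0,"az":0,"claw":-1}]'
python3 -m crank '[{"x":-0.026,"y":-0.02,"z":0,"ax":0,"ay":0,"az":0,"claw":-1},{"x":-0.052,"y":-0.04,"z":0,"ax":0,"ay":0,"az":0,"claw":-1},{"x":-0.078,"y":-0.06,"z":0,"ax":0,"ay":0,"az":0,"claw":-1},{"x":-0.104,"y":-0.08,"z":0,"ax":0,"ay":0,"az":0,"claw":-1},{"x":-0.126,"y":-0.101,"z":0,"ax":0,"ay":0,"az":0,"claw":-1}]'
python3 -m crank '[{"x":-0.026,"y":-0.02,"z":0,"ax":0,"ay":0,"az":0.01,"claw":-1},{"x":-0.052,"y":-0.04,"z":0,"ax":0,"ay":0,"az":0.02,"claw":-1},{"x":-0.078,"y":-0.06,"z":0,"ax":0,"ay":0,"az":0.04,"claw":-1},{"x":-0.104,"y":-0.08,"z":0,"ax":0,"ay":0,"az":0.06,"claw":-1},{"x":-0.126,"y":-0.101,"z":0,"ax":0,"ay":0,"az":0.07,"claw":-1}]'
python3 go.py .482 .1547 .1 -81
```

```text
time: 0.82
ee_pos: [0.2431, -0.4457, 0.2225]
eef_rot: [0.804, -0.595, 0.0, 0.0]
ft_force: [1.6, -0.2, 1.3]
width: 0.0874
time: 1.23
ee_pos: [0.3024, -0.2958, 0.2227]
eef_rot: [0.804, -0.595, 0.0, 0.0]
ft_force: [1.1, -0.3, -0.1]
width: 0.087
time: 1.65
ee_pos: [0.3621, -0.1457, 0.2228]
eef_rot: [0.804, -0.595, 0.0, 0.0]
ft_force: [0.7, -0.4, 0.0]
width: 0.0869
time: 2.07
ee_pos: [0.4219, 0.0045, 0.2229]
eef_rot: [0.76, -0.65, 0.001, 0.0]
ft_force: [0.2, -0.4, 0.1]
width: 0.0873
t 2.07 pos [0.4219 0.0045 0.2229] psi -81.1 F [ 0.18 -0.43  0.11] w 0.0873 j1,j7 [ 0.74 -1.44]
 shift [-0.1392 -0.0825  0.1228]  turn/2 [-0.0004 -0.0005 -0.0009]  deg 0.1 calls>= 0.97
```

```bash
python3 -m crank '[{"x":-0.03,"y":-0.018,"z":0,"ax":0,"ay":0,"az":0,"claw":-1},{"x":-0.06,"y":-0.036,"z":0,"ax":0,"ay":0,"az":0,"claw":-1},{"x":-0.09,"y":-0.054,"z":0.01,"ax":0,"ay":0,"az":0,"claw":-1},{"x":-0.12,"y":-0.072,"z":0.03,"ax":0,"ay":0,"az":0,"claw":-1},{"x":-0.139,"y":-0.0825,"z":0.06,"ax":0,"ay":0,"az":0,"claw":-1}]'
python3 -m crank '[{"x":0,"y":0,"z":0.03,"ax":0,"ay":0,"az":0,"claw":-1},{"x":0,"y":0,"z":0.06,"ax":0,"ay":0,"az":0,"claw":-1},{"x":0,"y":0,"z":0.08,"ax":0,"ay":0,"az":0,"claw":-1},{"x":0,"y":0,"z":0.09,"ax":0,"ay":0,"az":0,"claw":-1},{"x":0,"y":0,"z":0.09,"ax":0,"ay":0,"az":0,"claw":-1}]'
python3 go.py .482 .1547 .006 -81
python3 - <<'E'
from h import *
g=lambda im:np.clip(im.astype(float)*1.5,0,255).astype(np.uint8)
t=camera("top");s=camera("side")
cv2.imwrite("pics/c3.png",np.hstack([crop(g(t["color"]),165,160,66,90,6),crop(g(s["color"]),170,120,66,90,6)]))
E
```

```text
time: 2.48
ee_pos: [0.4838, 0.1565, 0.1641]
eef_rot: [0.761, -0.649, 0.001, -0.003]
ft_force: [-0.1, -1.1, 0.1]
width: 0.087
time: 2.9
ee_pos: [0.4804, 0.1522, 0.0708]
eef_rot: [0.76, -0.65, -0.001, 0.001]
ft_force: [0.0, -0.1, 0.2]
width: 0.087
t 2.9 pos [0.4804 0.1522 0.0708] psi -81.01 F [ 0.02 -0.08  0.19] w 0.087 j1,j7 [ 0.41 -2.06]
 shift [-0.0022 -0.0022  0.0648]  turn/2 [ 0.0016  0.     -0.0001]  deg 0.2 calls>= 0.31
```

View pics/c3.png

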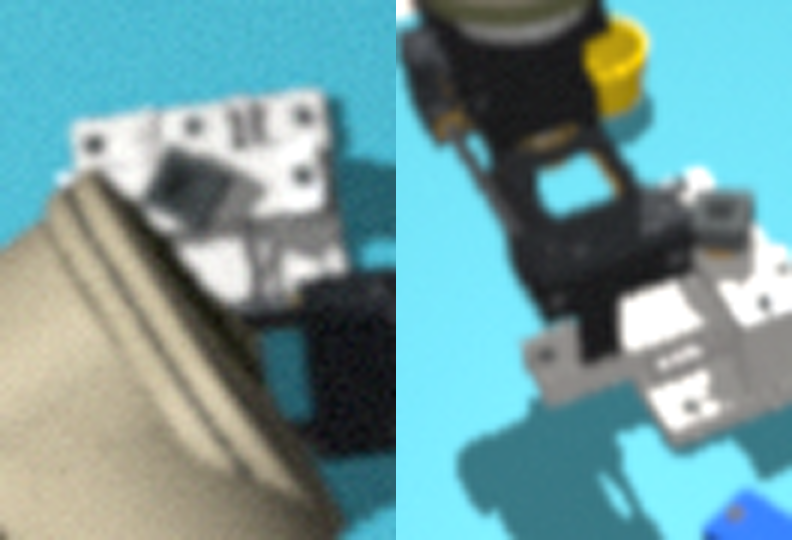

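The view shows the open fingers straddling the block's near end (side-crop hand around (590,300)), clear of the head. Next I descend and close gently.

```bash
python3 -m crank '[{"x":-0.001,"y":-0.001,"z":0.03,"ax":0,"ay":0,"az":0,"claw":-1},{"x":-0.002,"y":-0.002,"z":0.05,"ax":0,"ay":0,"az":0,"claw":-1},{"x":-0.002,"y":-0.002,"z":0.06,"ax":0,"ay":0,"az":0,"claw":-1},{"x":-0.002,"y":-0.002,"z":0.0638,"ax":0,"ay":0,"az":0,"claw":-1},{"x":-0.002,"y":-0.002,"z":0.0638,"ax":0,"ay":0,"az":0,"claw":-1}]' 5
python3 -m crank '[{"x":0,"y":0,"z":0,"ax":0,"ay":0,"az":0,"claw":1},{"x":0,"y":0,"z":0,"ax":0,"ay":0,"az":0,"claw":1},{"x":0,"y":0,"z":0,"ax":0,"ay":0,"az":0,"claw":1},{"x":0,"y":0,"z":0,"ax":0,"ay":0,"az":0,"claw":1},{"x":0,"y":0,"z":0,"ax":0,"ay":0,"az":0,"claw":1}]' 5
python3 -m crank '[{"x":0,"y":0,"z":0,"ax":0,"ay":0,"az":0,"claw":1},{"x":0,"y":0,"z":0,"ax":0,"ay":0,"az":0,"claw":1},{"x":0,"y":0,"z":0,"ax":0,"ay":0,"az":0,"claw":1},{"x":0,"y":0,"z":0,"ax":0,"ay":0,"az":0,"claw":1},{"x":0,"y":0,"z":0,"ax":0,"ay":0,"az":0,"claw":1}]' 5
python3 go.py .482 .1547 .007 -81
```

```text
time: 3.42
ee_pos: [0.4836, 0.1549, 0.0093]
eef_rot: [0.76, -0.65, 0.0, -0.0]
ft_force: [-0.5, -0.2, 0.1]
width: 0.0872
time: 3.83
ee_pos: [0.4835, 0.1549, 0.0092]
eef_rot: [0.76, -0.65, 0.0, -0.0]
ft_force: [0.2, -0.1, 0.1]
width: 0.0615
time: 4.25
ee_pos: [0.4832, 0.1548, 0.0087]
eef_rot: [0.76, -0.65, 0.0, 0.0]
ft_force: [-1.1, -0.6, 0.5]
width: 0.0337
t 4.25 pos [0.4832 0.1548 0.0087] psi -81.02 F [-1.13 -0.64  0.49] w 0.0337 j1,j7 [ 0.34 -2.14]
 shift [-0.      0.0012  0.0017]  turn/2 [ 0.0001 -0.0001 -0.0002]  deg 0.0 calls>= 0.01
```

```bash
cat > f.py <<'E'
import sys
from h import *
n=int(sys.argv[1]) if len(sys.argv)>1 else 4
F=[];T=[];P=[]
for i in range(n):
    camera("top");s=r.read_state();F.append(s["ft_force"]);T.append(s["torque"]);P.append(s["ee_pos"])
print("AVG t%.2f"%s["time"],"pos",np.mean(P,0).round(5),"F",np.mean(F,0).round(2),"sd",np.std(F,0).round(2),"T",np.mean(T,0).round(3),"sd",np.std(T,0).round(3),"w",round(s["width"],4))
E
python3 -m crank '[{"x":0,"y":0,"z":0,"ax":0,"ay":0,"az":0,"claw":1},{"x":0,"y":0,"z":0,"ax":0,"ay":0,"az":0,"claw":1},{"x":0,"y":0,"z":0,"ax":0,"ay":0,"az":0,"claw":1},{"x":0,"y":0,"z":0,"ax":0,"ay":0,"az":0,"claw":1},{"x":0,"y":0,"z":0,"ax":0,"ay":0,"az":0,"claw":1}]' 55 >/dev/null
python3 f.py 4
python3 -m crank '[{"x":0,"y":0,"z":-0.0002,"ax":0,"ay":0,"az":0,"claw":1},{"x":0,"y":0,"z":-0.0005,"ax":0,"ay":0,"az":0,"claw":1},{"x":0,"y":0,"z":-0.0005,"ax":0,"ay":0,"az":0,"claw":1},{"x":0,"y":0,"z":-0.0005,"ax":0,"ay":0,"az":0,"claw":1},{"x":0,"y":0,"z":-0.0005,"ax":0,"ay":0,"az":0,"claw":1}]' 55 >/dev/null
python3 f.py 4
```

```text
AVG t4.87 pos [0.48318 0.15482 0.00871] F [-0.54 -0.78  0.6 ] sd [0.32 0.68 0.19] T [-0.163  0.103  0.001] sd [0.056 0.039 0.029] w 0.0336
AVG t5.48 pos [0.48307 0.15488 0.00915] F [-0.34  0.05 -2.33] sd [0.45 0.6  0.58] T [-0.024  0.139  0.003] sd [0.002 0.023 0.036] w 0.0334
```

```bash
python3 -m crank '[{"x":0,"y":0,"z":-0.0002,"ax":0,"ay":0,"az":0,"claw":1},{"x":0,"y":0,"z":-0.0003,"ax":0,"ay":0,"az":0,"claw":1},{"x":0,"y":0,"z":-0.0003,"ax":0,"ay":0,"az":0,"claw":1},{"x":0,"y":0,"z":-0.0003,"ax":0,"ay":0,"az":0,"claw":1},{"x":0,"y":0,"z":-0.0003,"ax":0,"ay":0,"az":0,"claw":1}]' >/dev/null
python3 f.py 4
python3 -m crank '[{"x":0,"y":0,"z":-0.0002,"ax":0,"ay":0,"az":0,"claw":1},{"x":0,"y":0,"z":-0.0003,"ax":0,"ay":0,"az":0,"claw":1},{"x":0,"y":0,"z":-0.0003,"ax":0,"ay":0,"az":0,"claw":1},{"x":0,"y":0,"z":-0.0003,"ax":0,"ay":0,"az":0,"claw":1},{"x":0,"y":0,"z":-0.0003,"ax":0,"ay":0,"az":0,"claw":1}]' >/dev/null
python3 f.py 4
python3 -m crank '[{"x":0,"y":0,"z":-0.0002,"ax":0,"ay":0,"az":0,"claw":1},{"x":0,"y":0,"z":-0.0003,"ax":0,"ay":0,"az":0,"claw":1},{"x":0,"y":0,"z":-0.0003,"ax":0,"ay":0,"az":0,"claw":1},{"x":0,"y":0,"z":-0.0003,"ax":0,"ay":0,"az":0,"claw":1},{"x":0,"y":0,"z":-0.0003,"ax":0,"ay":0,"az":0,"claw":1}]' >/dev/null
python3 f.py 4
```

```text
AVG t6.10 pos [0.48318 0.15488 0.00952] F [-0.37 -0.16 -2.78] sd [0.45 0.56 0.26] T [-0.026  0.157 -0.006] sd [0.02  0.041 0.011] w 0.0333
AVG t6.72 pos [0.48319 0.15487 0.00982] F [ 0.3  -0.11 -2.21] sd [0.45 0.31 0.47] T [0.002 0.103 0.006] sd [0.037 0.026 0.055] w 0.0336
AVG t7.33 pos [0.48321 0.15488 0.01014] F [ 0.13 -0.09 -2.97] sd [0.57 0.21 0.22] T [-0.01   0.136 -0.007] sd [0.014 0.023 0.011] w 0.0336
```

```bash
python3 -m crank '[{"x":0,"y":0,"z":-0.0002,"ax":0,"ay":0,"az":0,"claw":1},{"x":0,"y":0,"z":-0.0003,"ax":0,"ay":0,"az":0,"claw":1},{"x":0,"y":0,"z":-0.0003,"ax":0,"ay":0,"az":0,"claw":1},{"x":0,"y":0,"z":-0.0003,"ax":0,"ay":0,"az":0,"claw":1},{"x":0,"y":0,"z":-0.0003,"ax":0,"ay":0,"az":0,"claw":1}]' >/dev/null
python3 f.py 4
python3 -m crank '[{"x":0,"y":0,"z":-0.0002,"ax":0,"ay":0,"az":0,"claw":1},{"x":0,"y":0,"z":-0.0003,"ax":0,"ay":0,"az":0,"claw":1},{"x":0,"y":0,"z":-0.0003,"ax":0,"ay":0,"az":0,"claw":1},{"x":0,"y":0,"z":-0.0003,"ax":0,"ay":0,"az":0,"claw":1},{"x":0,"y":0,"z":-0.0003,"ax":0,"ay":0,"az":0,"claw":1}]' >/dev/null
python3 f.py 4
python3 -m crank '[{"x":0,"y":0,"z":-0.0002,"ax":0,"ay":0,"az":0,"claw":1},{"x":0,"y":0,"z":-0.0003,"ax":0,"ay":0,"az":0,"claw":1},{"x":0,"y":0,"z":-0.0003,"ax":0,"ay":0,"az":0,"claw":1},{"x":0,"y":0,"z":-0.0003,"ax":0,"ay":0,"az":0,"claw":1},{"x":0,"y":0,"z":-0.0003,"ax":0,"ay":0,"az":0,"claw":1}]' >/dev/null
python3 f.py 4
```

```text
AVG t7.95 pos [0.48319 0.15487 0.01042] F [ 0.18  0.09 -2.81] sd [0.41 0.39 0.65] T [-0.037  0.16  -0.018] sd [0.011 0.033 0.012] w 0.0331
AVG t8.57 pos [0.48318 0.15486 0.01071] F [ 0.19 -0.13 -2.89] sd [0.41 0.32 0.14] T [-0.025  0.177  0.013] sd [0.024 0.03  0.016] w 0.0331
AVG t9.18 pos [0.48315 0.15486 0.011  ] F [-0.18  0.06 -3.93] sd [0.57 0.03 0.24] T [0.002 0.253 0.008] sd [0.037 0.018 0.028] w 0.0332
```

```bash
python3 -m crank '[{"x":0,"y":0,"z":-0.0001,"ax":0,"ay":0,"az":0,"claw":1},{"x":0,"y":0,"z":-0.0002,"ax":0,"ay":0,"az":0,"claw":1},{"x":0,"y":0,"z":-0.0002,"ax":0,"ay":0,"az":0,"claw":1},{"x":0,"y":0,"z":-0.0002,"ax":0,"ay":0,"az":0,"claw":1},{"x":0,"y":0,"z":-0.0002,"ax":0,"ay":0,"az":0,"claw":1}]' >/dev/null
python3 f.py 4
python3 -m crank '[{"x":0,"y":0,"z":0.001,"ax":0,"ay":0,"az":0,"claw":1},{"x":0,"y":0,"z":0.0018,"ax":0,"ay":0,"az":0,"claw":1},{"x":0,"y":0,"z":0.0018,"ax":0,"ay":0,"az":0,"claw":1},{"x":0,"y":0,"z":0.0018,"ax":0,"ay":0,"az":0,"claw":1},{"x":0,"y":0,"z":0.0018,"ax":0,"ay":0,"az":0,"claw":1}]' >/dev/null
python3 f.py 4
python3 -m crank '[{"x":0,"y":0,"z":0.0002,"ax":0,"ay":0,"az":0,"claw":1},{"x":0,"y":0,"z":0.0004,"ax":0,"ay":0,"az":0,"claw":1},{"x":0,"y":0,"z":0.0004,"ax":0,"ay":0,"az":0,"claw":1},{"x":0,"y":0,"z":0.0004,"ax":0,"ay":0,"az":0,"claw":1},{"x":0,"y":0,"z":0.0004,"ax":0,"ay":0,"az":0,"claw":1}]' >/dev/null
python3 f.py 4
```

```text
AVG t9.80 pos [0.48316 0.15486 0.01119] F [-0.4   0.04 -4.22] sd [0.7  0.27 0.42] T [-0.049  0.301  0.001] sd [0.018 0.023 0.029] w 0.0339
AVG t10.42 pos [0.48326 0.15492 0.00949] F [ 0.22 -0.1  -2.91] sd [0.52 0.1  0.5 ] T [-0.046  0.149  0.011] sd [0.028 0.031 0.04 ] w 0.0336
AVG t11.03 pos [0.48322 0.15489 0.00905] F [ 0.17 -0.08 -1.81] sd [0.38 0.14 0.42] T [ 0.003  0.085 -0.014] sd [0.027 0.033 0.026] w 0.0333
```

```bash
python3 -m crank '[{"x":0,"y":0,"z":0.0003,"ax":0,"ay":0,"az":0,"claw":1},{"x":0,"y":0,"z":0.0003,"ax":0,"ay":0,"az":0,"claw":-0.2},{"x":0,"y":0,"z":0.0003,"ax":0,"ay":0,"az":0,"claw":-0.2},{"x":0,"y":0,"z":0.0003,"ax":0,"ay":0,"az":0,"claw":-0.2},{"x":0,"y":0,"z":0.0003,"ax":0,"ay":0,"az":0,"claw":-0.2}]' >/dev/null
python3 -m crank '[{"x":0,"y":0,"z":-0.03,"ax":0,"ay":0,"az":0,"claw":-0.2},{"x":0,"y":0,"z":-0.07,"ax":0,"ay":0,"az":0,"claw":-0.2},{"x":0,"y":0,"z":-0.11,"ax":0,"ay":0,"az":0,"claw":-0.2},{"x":0,"y":0,"z":-0.15,"ax":0,"ay":0,"az":0,"claw":-0.2},{"x":0,"y":0,"z":-0.175,"ax":0,"ay":0,"az":0,"claw":-0.2}]'
python3 go.py .498 -.222 .185 -61
```

```text
time: 11.87
ee_pos: [0.484, 0.1558, 0.1877]
eef_rot: [0.761, -0.649, 0.001, -0.001]
ft_force: [1.9, 0.4, -0.3]
width: 0.0525
t 11.87 pos [0.484  0.1558 0.1877] psi -80.97 F [ 1.87  0.39 -0.34] w 0.0525 j1,j7 [ 0.5  -1.96]
 shift [0.3753 0.0454 0.0025]  turn/2 [-0.0018 -0.0003 -0.1743]  deg 20.0 calls>= 1.81
```

```bash
python3 -m crank '[{"x":0.035,"y":0.004,"z":0,"ax":0,"ay":0,"az":0,"claw":-0.2},{"x":0.075,"y":0.009,"z":0,"ax":0,"ay":0,"az":0,"claw":-0.2},{"x":0.115,"y":0.014,"z":0,"ax":0,"ay":0,"az":0,"claw":-0.2},{"x":0.155,"y":0.019,"z":0,"ax":0,"ay":0,"az":0,"claw":-0.2},{"x":0.195,"y":0.024,"z":0,"ax":0,"ay":0,"az":0,"claw":-0.2}]' >/dev/null
python3 -m crank '[{"x":0.04,"y":0.005,"z":0,"ax":0,"ay":0,"az":-0.04,"claw":-0.2},{"x":0.08,"y":0.01,"z":0,"ax":0,"ay":0,"az":-0.09,"claw":-0.2},{"x":0.12,"y":0.015,"z":0,"ax":0,"ay":0,"az":-0.14,"claw":-0.2},{"x":0.15,"y":0.018,"z":0,"ax":0,"ay":0,"az":-0.174,"claw":-0.2},{"x":0.18,"y":0.0215,"z":0,"ax":0,"ay":0,"az":-0.174,"claw":-0.2}]' 
python3 -m crank '[{"x":0,"y":0,"z":0.002,"ax":0,"ay":0,"az":0,"claw":-0.2},{"x":0,"y":0,"z":0.005,"ax":0,"ay":0,"az":0,"claw":-0.2},{"x":0,"y":0,"z":0.01,"ax":0,"ay":0,"az":0,"claw":-0.2},{"x":0,"y":0,"z":0.015,"ax":0,"ay":0,"az":0,"claw":-0.2},{"x":0,"y":0,"z":0.015,"ax":0,"ay":0,"az":0,"claw":-0.2}]' 
python3 go.py .498 -.222 .082 -61
python3 - <<'E'
from h import *
g=lambda im:(255*np.clip(im/255*2.2,0,1)**.7).astype(np.uint8)
t=camera("top");s=camera("side")
cv2.imwrite("pics/c4.png",np.hstack([crop(g(t["color"]),305,175,66,90,6),crop(g(s["color"]),205,215,66,90,6)]))
p=r.read_state()["ee_pos"];print(proj(t,p),proj(s,p))
E
```

```text
time: 12.7
ee_pos: [0.4964, -0.225, 0.1838]
eef_rot: [0.862, -0.507, 0.0, 0.0]
ft_force: [1.1, 0.6, 0.4]
width: 0.0523
time: 13.12
ee_pos: [0.4965, -0.2211, 0.1676]
eef_rot: [0.862, -0.507, -0.001, 0.0]
ft_force: [0.1, -0.1, 0.6]
width: 0.0523
t 13.12 pos [ 0.4965 -0.2211  0.1676] psi -60.96 F [ 0.11 -0.13  0.6 ] w 0.0523 j1,j7 [ 1.   -0.88]
 shift [ 0.0016 -0.001   0.0856]  turn/2 [0.0004 0.0006 0.0003]  deg 0.1 calls>= 0.41
[[349.58183593 219.5148203 ]] [[239.26436145 248.58209634]]
```

View pics/c4.png

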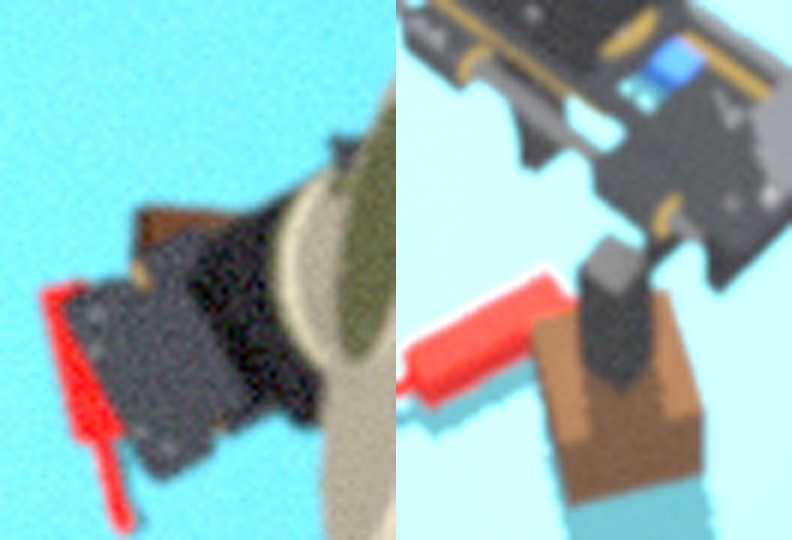

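The driver sits right below the gripper; however the red decoy now appears elsewhere than at the start (was side (202,275), now about (220,272)). I'll check the bystanders before going on.

Run:
```python
from h import *
s=camera("side")["color"];t=camera("top")["color"];s0=cv2.imread("pics/side0.png");t0=cv2.imread("pics/top0.png")
z=lambda im:cv2.resize(im,(400,300))
cv2.imwrite("pics/c5.png",np.vstack([np.hstack([s0[100:384,130:512][:, :],s[100:384,130:512]]),np.hstack([t0[70:300,80:462],t[70:300,80:462]])]))
```

```text
(no output)
```

View pics/c5.png

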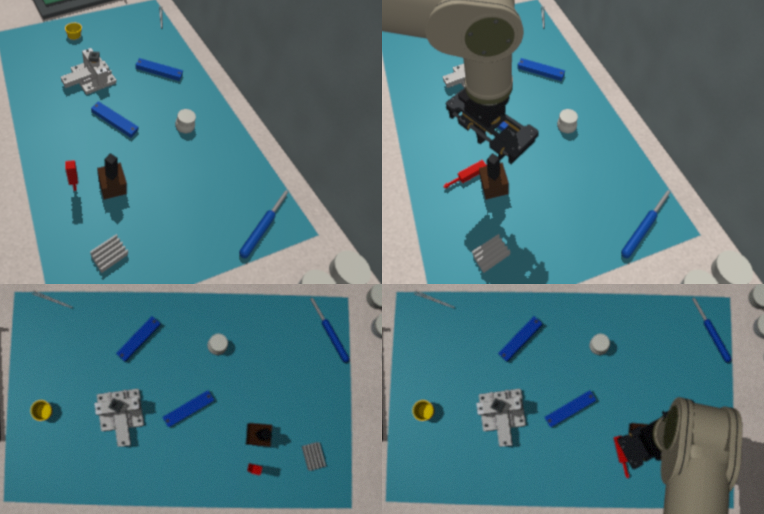

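The red decoy simply toppled; it started balanced upright and now lies beside the stand at low height. Jar, cup and heat sink are unmoved. Descending on the driver.

```bash
python3 -m crank '[{"x":0.002,"y":-0.001,"z":0.025,"ax":0,"ay":0,"az":0,"claw":-0.2},{"x":0.002,"y":-0.001,"z":0.055,"ax":0,"ay":0,"az":0,"claw":-0.2},{"x":0.002,"y":-0.001,"z":0.075,"ax":0,"ay":0,"az":0,"claw":-0.2},{"x":0.002,"y":-0.001,"z":0.086,"ax":0,"ay":0,"az":0,"claw":-0.2},{"x":0.002,"y":-0.001,"z":0.086,"ax":0,"ay":0,"az":0,"claw":-0.2}]' 40
python3 -m crank '[{"x":0,"y":0,"z":0,"ax":0,"ay":0,"az":0,"claw":1},{"x":0,"y":0,"z":0,"ax":0,"ay":0,"az":0,"claw":1},{"x":0,"y":0,"z":0,"ax":0,"ay":0,"az":0,"claw":1},{"x":0,"y":0,"z":0,"ax":0,"ay":0,"az":0,"claw":1},{"x":0,"y":0,"z":0,"ax":0,"ay":0,"az":0,"claw":1}]' 40
python3 -m crank '[{"x":0,"y":0,"z":0,"ax":0,"ay":0,"az":0,"claw":1},{"x":0,"y":0,"z":0,"ax":0,"ay":0,"az":0,"claw":1},{"x":0,"y":0,"z":-0.005,"ax":0,"ay":0,"az":0,"claw":1},{"x":0,"y":0,"z":-0.015,"ax":0,"ay":0,"az":0,"claw":1},{"x":0,"y":0,"z":-0.03,"ax":0,"ay":0,"az":0,"claw":1}]' 40
python3 go.py .498 -.222 .2 -61
```

```text
time: 13.73
ee_pos: [0.4975, -0.2233, 0.0808]
eef_rot: [0.861, -0.508, -0.002, 0.0]
ft_force: [0.3, 0.1, -0.5]
width: 0.0524
time: 14.15
ee_pos: [0.4991, -0.224, 0.0836]
eef_rot: [0.861, -0.508, 0.001, 0.0]
ft_force: [0.0, 0.4, 0.3]
width: 0.0268
time: 14.57
ee_pos: [0.4978, -0.2236, 0.1126]
eef_rot: [0.861, -0.508, -0.001, -0.0]
ft_force: [-0.8, -0.4, -1.3]
width: 0.0239
t 14.57 pos [ 0.4978 -0.2236  0.1126] psi -61.07 F [-0.75 -0.36 -1.35] w 0.0239 j1,j7 [ 0.98 -0.92]
 shift [-0.0014 -0.0008 -0.0874]  turn/2 [ 0.0006  0.001  -0.0006]  deg 0.1 calls>= 0.42
```

```bash
python3 -m crank '[{"x":0,"y":0,"z":-0.03,"ax":0,"ay":0,"az":0,"claw":1},{"x":0,"y":0,"z":-0.065,"ax":0,"ay":0,"az":-0.04,"claw":1},{"x":0,"y":0,"z":-0.1,"ax":0,"ay":0,"az":-0.1,"claw":1},{"x":0,"y":0,"z":-0.105,"ax":0,"ay":0,"az":-0.16,"claw":1},{"x":0,"y":0,"z":-0.105,"ax":0,"ay":0,"az":-0.22,"claw":1}]' >/dev/null
python3 -m crank '[{"x":0,"y":0,"z":0,"ax":0,"ay":0,"az":-0.06,"claw":1},{"x":0,"y":0,"z":0,"ax":0,"ay":0,"az":-0.12,"claw":1},{"x":0,"y":0,"z":0,"ax":0,"ay":0,"az":-0.18,"claw":1},{"x":0,"y":0,"z":0,"ax":0,"ay":0,"az":-0.24,"claw":1},{"x":0,"y":0,"z":0,"ax":0,"ay":0,"az":-0.3,"claw":1}]' >/dev/null
python3 go.py .568 .168 .215 65.5
```

```text
t 15.4 pos [ 0.4986 -0.2237  0.2184] psi -1.14 F [-0.32  0.13 -1.46] w 0.0237 j1,j7 [1.13 0.15]
 shift [ 0.0616 -0.393   0.0034]  turn/2 [ 1.000e-04  0.000e+00 -5.815e-01]  deg 66.6 calls>= 1.91
```

```bash
python3 -m crank '[{"x":0.006,"y":-0.04,"z":0,"ax":0,"ay":0,"az":-0.05,"claw":1},{"x":0.012,"y":-0.08,"z":0,"ax":0,"ay":0,"az":-0.11,"claw":1},{"x":0.019,"y":-0.12,"z":0,"ax":0,"ay":0,"az":-0.17,"claw":1},{"x":0.025,"y":-0.16,"z":0,"ax":0,"ay":0,"az":-0.23,"claw":1},{"x":0.031,"y":-0.2,"z":0,"ax":0,"ay":0,"az":-0.29,"claw":1}]' 
python3 go.py .568 .168 .215 65.5
```

```text
time: 15.82
ee_pos: [0.5348, -0.0231, 0.2186]
eef_rot: [0.961, 0.276, 0.0, 0.001]
ft_force: [1.8, 0.2, -1.2]
width: 0.0238
t 15.82 pos [ 0.5348 -0.0231  0.2186] psi 32.05 F [ 1.81  0.18 -1.19] w 0.0238 j1,j7 [0.9  0.31]
 shift [ 0.1296 -0.1443  0.0035]  turn/2 [ 6.000e-04  1.000e-04 -2.919e-01]  deg 33.5 calls>= 0.93
```

```bash
python3 -m crank '[{"x":0.026,"y":-0.029,"z":0,"ax":0,"ay":0,"az":-0.06,"claw":1},{"x":0.052,"y":-0.058,"z":0,"ax":0,"ay":0,"az":-0.12,"claw":1},{"x":0.078,"y":-0.087,"z":0,"ax":0,"ay":0,"az":-0.18,"claw":1},{"x":0.104,"y":-0.116,"z":0,"ax":0,"ay":0,"az":-0.24,"claw":1},{"x":0.129,"y":-0.144,"z":0,"ax":0,"ay":0,"az":-0.292,"claw":1}]' >/dev/null
python3 -m crank '[{"x":0,"y":0,"z":0,"ax":0,"ay":0,"az":0,"claw":1},{"x":0,"y":0,"z":0.01,"ax":0,"ay":0,"az":0,"claw":1},{"x":0,"y":0,"z":0.025,"ax":0,"ay":0,"az":0,"claw":1},{"x":0,"y":0,"z":0.037,"ax":0,"ay":0,"az":0,"claw":1},{"x":0,"y":0,"z":0.037,"ax":0,"ay":0,"az":0,"claw":1}]' >/dev/null
python3 go.py .568 .168 .165 65.5
python3 - <<'E'
from h import *
g=lambda im:(255*np.clip(im/255*2,0,1)**.7).astype(np.uint8)
t=camera("top");s=camera("side")
cv2.imwrite("pics/c6.png",np.hstack([crop(g(s["color"]),195,115,50,60,10)]))
p=r.read_state()["ee_pos"];print(proj(s,[p-[0,0,.0736],p]),proj(s,[[.568,.168,.091]]))
E
```

```text
t 16.65 pos [0.568  0.1631 0.1779] psi 65.05 F [-0.57 -0.98 -1.21] w 0.0244 j1,j7 [0.5  0.43]
 shift [ 0.0045 -0.002   0.0129]  turn/2 [-0.0011  0.0017 -0.0039]  deg 0.5 calls>= 0.07
[[223.51049209 151.46889009]
 [221.99667316 132.03904009]] [[223.22301463 154.6887719 ]]
```

View pics/c6.png

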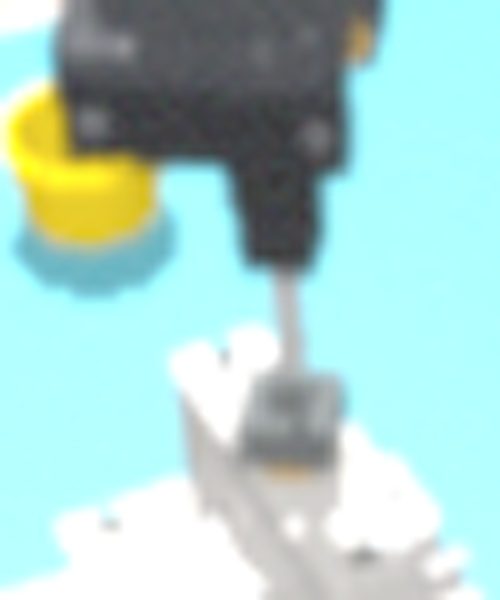

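The side crop shows the tip at about (223.5,152) over the recess at (223.5,155), agreeing with the prediction. Inserting.

```bash
python3 -m crank '[{"x":0.002,"y":-0.001,"z":0.001,"ax":0,"ay":0,"az":0,"claw":1},{"x":0.004,"y":-0.002,"z":0.003,"ax":0,"ay":0,"az":-0.004,"claw":1},{"x":0.004,"y":-0.002,"z":0.006,"ax":0,"ay":0,"az":-0.004,"claw":1},{"x":0.004,"y":-0.002,"z":0.008,"ax":0,"ay":0,"az":-0.004,"claw":1},{"x":0.004,"y":-0.002,"z":0.009,"ax":0,"ay":0,"az":-0.004,"claw":1}]' 
python3 -m crank '[{"x":0,"y":0,"z":0.001,"ax":0,"ay":0,"az":0,"claw":1},{"x":0,"y":0,"z":0.003,"ax":0,"ay":0,"az":0,"claw":1},{"x":0,"y":0,"z":0.005,"ax":0,"ay":0,"az":0,"claw":1},{"x":0,"y":0,"z":0.006,"ax":0,"ay":0,"az":0,"claw":1},{"x":0,"y":0,"z":0.007,"ax":0,"ay":0,"az":0,"claw":1}]' 
python3 go.py .568 .168 .1545 65.5
```

```text
time: 17.17
ee_pos: [0.5686, 0.17, 0.1715]
eef_rot: [0.84, 0.542, -0.0, 0.0]
ft_force: [0.1, -0.1, -0.7]
width: 0.0238
time: 17.58
ee_pos: [0.5686, 0.17, 0.1645]
eef_rot: [0.84, 0.542, -0.0, -0.0]
ft_force: [-0.3, -0.1, -0.9]
width: 0.0237
t 17.58 pos [0.5686 0.17   0.1645] psi 65.66 F [-0.33 -0.12 -0.95] w 0.0237 j1,j7 [0.48 0.42]
 shift [-0.0021  0.0003  0.01  ]  turn/2 [-0.0001  0.0001  0.0014]  deg 0.2 calls>= 0.05
```

```bash
python3 -m crank '[{"x":-0.002,"y":0,"z":0,"ax":0,"ay":0,"az":0,"claw":1},{"x":-0.002,"y":0,"z":0.001,"ax":0,"ay":0,"az":0,"claw":1},{"x":-0.002,"y":0,"z":0.002,"ax":0,"ay":0,"az":0,"claw":1},{"x":-0.002,"y":0,"z":0.003,"ax":0,"ay":0,"az":0,"claw":1},{"x":-0.002,"y":0,"z":0.004,"ax":0,"ay":0,"az":0,"claw":1}]' 
python3 -m crank '[{"x":0,"y":0,"z":0.001,"ax":0,"ay":0,"az":0,"claw":1},{"x":0,"y":0,"z":0.002,"ax":0,"ay":0,"az":0,"claw":1},{"x":0,"y":0,"z":0.003,"ax":0,"ay":0,"az":0,"claw":1},{"x":0,"y":0,"z":0.003,"ax":0,"ay":0,"az":0,"claw":1},{"x":0,"y":0,"z":0.003,"ax":0,"ay":0,"az":0,"claw":1}]' 
python3 go.py .568 .168 .1545 65.5
```

```text
time: 18.0
ee_pos: [0.5678, 0.1682, 0.1607]
eef_rot: [0.84, 0.542, 0.0, 0.0]
ft_force: [0.3, 0.2, -1.4]
width: 0.0236
time: 18.42
ee_pos: [0.5678, 0.1682, 0.1576]
eef_rot: [0.84, 0.542, -0.0, 0.0]
ft_force: [-0.3, -0.6, -1.4]
width: 0.0237
t 18.42 pos [0.5678 0.1682 0.1576] psi 65.66 F [-0.33 -0.61 -1.44] w 0.0237 j1,j7 [0.49 0.42]
 shift [-0.0001  0.0003  0.0031]  turn/2 [-0.      0.0001  0.0014]  deg 0.2 calls>= 0.02
```

```bash
python3 -m crank '[{"x":0,"y":0,"z":0.001,"ax":0,"ay":0,"az":0,"claw":1},{"x":0,"y":0,"z":0.002,"ax":0,"ay":0,"az":0,"claw":1},{"x":0,"y":0,"z":0.003,"ax":0,"ay":0,"az":0,"claw":1},{"x":0,"y":0,"z":0.003,"ax":0,"ay":0,"az":0,"claw":1},{"x":0,"y":0,"z":0.003,"ax":0,"ay":0,"az":0,"claw":1}]' 
python3 f.py 4
python3 - <<'E'
from h import *
g=lambda im:(255*np.clip(im/255*2,0,1)**.7).astype(np.uint8)
s=camera("side");cv2.imwrite("pics/c7.png",np.hstack([crop(g(s["color"]),195,115,50,60,10)]))
E
```

```text
time: 18.83
ee_pos: [0.5678, 0.1682, 0.1547]
eef_rot: [0.84, 0.542, -0.0, 0.0]
ft_force: [0.1, -1.3, -0.6]
width: 0.0238
AVG t19.03 pos [0.56783 0.16823 0.15475] F [-0.13  0.13 -1.42] sd [0.59 0.48 0.78] T [ 0.073 -0.123 -0.02 ] sd [0.012 0.014 0.023] w 0.0237
```

View pics/c7.png

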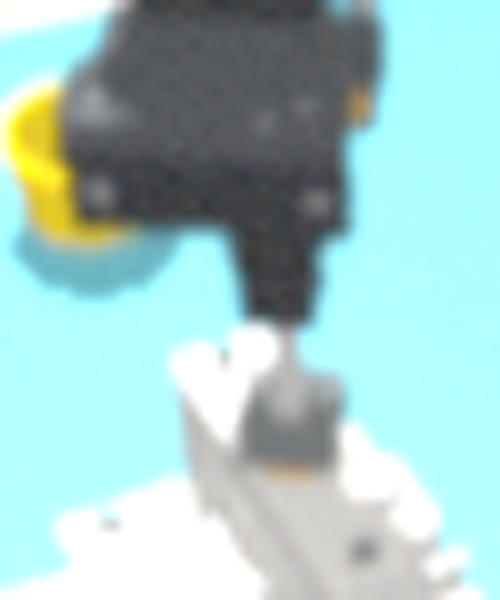

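The shank visible above the rim has shortened to about 37 mm (ends at crop (290,412)), so the tip is some 8–10 mm inside. Turning clockwise.

```bash
python3 -m crank '[{"x":0,"y":0,"z":0.0001,"ax":0,"ay":0,"az":0.04,"claw":1},{"x":0,"y":0,"z":0.0001,"ax":0,"ay":0,"az":0.09,"claw":1},{"x":0,"y":0,"z":0.0002,"ax":0,"ay":0,"az":0.14,"claw":1},{"x":0,"y":0,"z":0.0003,"ax":0,"ay":0,"az":0.19,"claw":1},{"x":0,"y":0,"z":0.0003,"ax":0,"ay":0,"az":0.24,"claw":1}]' 
python3 f.py 2
python3 -m crank '[{"x":0,"y":0,"z":0.0001,"ax":0,"ay":0,"az":0.05,"claw":1},{"x":0,"y":0,"z":0.0002,"ax":0,"ay":0,"az":0.1,"claw":1},{"x":0,"y":0,"z":0.0003,"ax":0,"ay":0,"az":0.15,"claw":1},{"x":0,"y":0,"z":0.0004,"ax":0,"ay":0,"az":0.2,"claw":1},{"x":0,"y":0,"z":0.0004,"ax":0,"ay":0,"az":0.25,"claw":1}]' 
python3 f.py 2
```

```text
time: 19.5
ee_pos: [0.5678, 0.1681, 0.1545]
eef_rot: [0.946, 0.325, 0.0, 0.0]
ft_force: [-0.7, -0.4, -1.1]
width: 0.0241
AVG t19.60 pos [0.56783 0.16816 0.1545 ] F [ 0.34 -0.14 -2.11] sd [0.12 0.76 0.73] T [-0.005 -0.185  0.026] sd [0.036 0.052 0.   ] w 0.024
time: 20.02
ee_pos: [0.5679, 0.1682, 0.154]
eef_rot: [0.997, 0.083, 0.0, 0.0]
ft_force: [0.2, -0.6, -0.7]
width: 0.0238
AVG t20.12 pos [0.56785 0.16818 0.15406] F [ 0.45 -0.43 -1.7 ] sd [0.18 0.32 0.02] T [-0.111 -0.199  0.026] sd [0.003 0.022 0.001] w 0.024
```

```bash
python3 -m crank '[{"x":0,"y":0,"z":0.0001,"ax":0,"ay":0,"az":0.05,"claw":1},{"x":0,"y":0,"z":0.0002,"ax":0,"ay":0,"az":0.1,"claw":1},{"x":0,"y":0,"z":0.0003,"ax":0,"ay":0,"az":0.15,"claw":1},{"x":0,"y":0,"z":0.0004,"ax":0,"ay":0,"az":0.2,"claw":1},{"x":0,"y":0,"z":0.0004,"ax":0,"ay":0,"az":0.25,"claw":1}]' >/dev/null
python3 -m crank '[{"x":0,"y":0,"z":0.0001,"ax":0,"ay":0,"az":0.05,"claw":1},{"x":0,"y":0,"z":0.0002,"ax":0,"ay":0,"az":0.1,"claw":1},{"x":0,"y":0,"z":0.0003,"ax":0,"ay":0,"az":0.15,"claw":1},{"x":0,"y":0,"z":0.0004,"ax":0,"ay":0,"az":0.2,"claw":1},{"x":0,"y":0,"z":0.0004,"ax":0,"ay":0,"az":0.25,"claw":1}]' >/dev/null
python3 -m crank '[{"x":0,"y":0,"z":0.0001,"ax":0,"ay":0,"az":0.05,"claw":1},{"x":0,"y":0,"z":0.0002,"ax":0,"ay":0,"az":0.1,"claw":1},{"x":0,"y":0,"z":0.0003,"ax":0,"ay":0,"az":0.15,"claw":1},{"x":0,"y":0,"z":0.0004,"ax":0,"ay":0,"az":0.2,"claw":1},{"x":0,"y":0,"z":0.0004,"ax":0,"ay":0,"az":0.256,"claw":1}]' 
python3 f.py 3
python3 go.py .498 -.222 .215 -61
python3 -m crank '[{"x":0,"y":0,"z":-0.005,"ax":0,"ay":0,"az":0,"claw":1},{"x":0,"y":0,"z":-0.015,"ax":0,"ay":0,"az":0,"claw":1},{"x":0,"y":0,"z":-0.03,"ax":0,"ay":0,"az":0,"claw":1},{"x":0,"y":0,"z":-0.05,"ax":0,"ay":0,"az":0,"claw":1},{"x":0,"y":0,"z":-0.06,"ax":0,"ay":0,"az":0,"claw":1}]' 
python3 go.py .498 -.2225 .215 -61
```

```text
time: 21.37
ee_pos: [0.5679, 0.1681, 0.1528]
eef_rot: [0.783, -0.623, 0.0, 0.0]
ft_force: [-0.1, -0.4, -0.0]
width: 0.0238
AVG t21.52 pos [0.5679  0.16814 0.15282] F [ 0.5  -0.73 -0.73] sd [0.15 0.69 0.22] T [-0.284 -0.171  0.016] sd [0.063 0.024 0.024] w 0.0238
t 21.52 pos [0.5679 0.1682 0.1528] psi -76.71 F [ 0.39 -1.68 -0.65] w 0.0238 j1,j7 [ 0.18 -1.89]
 shift [ 0.3637  0.1577 -0.062 ]  turn/2 [ 0.     -0.0003 -0.1371]  deg 15.7 calls>= 1.92
time: 21.93
ee_pos: [0.5683, 0.169, 0.2159]
eef_rot: [0.783, -0.622, 0.001, -0.001]
ft_force: [0.5, 0.9, -0.6]
width: 0.0238
t 21.93 pos [0.5683 0.169  0.2159] psi -76.94 F [ 0.47  0.93 -0.65] w 0.0238 j1,j7 [ 0.19 -1.87]
 shift [3.654e-01 1.570e-01 3.000e-04]  turn/2 [-1.300e-03  1.000e-04 -1.391e-01]  deg 15.9 calls>= 1.91
```

```bash
python3 -m crank '[{"x":0.035,"y":0.015,"z":0,"ax":0,"ay":0,"az":0,"claw":1},{"x":0.072,"y":0.031,"z":0,"ax":0,"ay":0,"az":0,"claw":1},{"x":0.11,"y":0.047,"z":0,"ax":0,"ay":0,"az":0,"claw":1},{"x":0.148,"y":0.064,"z":0,"ax":0,"ay":0,"az":0,"claw":1},{"x":0.185,"y":0.08,"z":0,"ax":0,"ay":0,"az":0,"claw":1}]' >/dev/null
python3 -m crank '[{"x":0.037,"y":0.016,"z":0,"ax":0,"ay":0,"az":-0.03,"claw":1},{"x":0.074,"y":0.032,"z":0,"ax":0,"ay":0,"az":-0.07,"claw":1},{"x":0.111,"y":0.048,"z":0,"ax":0,"ay":0,"az":-0.11,"claw":1},{"x":0.148,"y":0.064,"z":0,"ax":0,"ay":0,"az":-0.139,"claw":1},{"x":0.181,"y":0.077,"z":0,"ax":0,"ay":0,"az":-0.139,"claw":1}]' >/dev/null
python3 -m crank '[{"x":0,"y":0,"z":0,"ax":0,"ay":0,"az":0,"claw":1},{"x":0,"y":0,"z":0.02,"ax":0,"ay":0,"az":0,"claw":1},{"x":0,"y":0,"z":0.04,"ax":0,"ay":0,"az":0,"claw":1},{"x":0,"y":0,"z":0.06,"ax":0,"ay":0,"az":0,"claw":1},{"x":0,"y":0,"z":0.065,"ax":0,"ay":0,"az":0,"claw":1}]' >/dev/null
python3 go.py .4988 -.2238 .085 -61
```

```text
t 23.18 pos [ 0.495  -0.2226  0.1453] psi -61.08 F [-1.08 -0.11 -1.79] w 0.0238 j1,j7 [ 0.77 -0.83]
 shift [ 0.0031 -0.0028  0.0603]  turn/2 [ 0.001   0.0017 -0.0007]  deg 0.2 calls>= 0.29
```

```bash
python3 -m crank '[{"x":0.001,"y":-0.001,"z":0,"ax":0,"ay":0,"az":0,"claw":1},{"x":0.002,"y":-0.002,"z":0,"ax":0,"ay":0,"az":0,"claw":1},{"x":0.002,"y":-0.002,"z":0.005,"ax":0,"ay":0,"az":0,"claw":1},{"x":0.002,"y":-0.002,"z":0.012,"ax":0,"ay":0,"az":0,"claw":1},{"x":0.002,"y":-0.002,"z":0.02,"ax":0,"ay":0,"az":0,"claw":1}]' 
python3 -m crank '[{"x":0,"y":0,"z":0.01,"ax":0,"ay":0,"az":0,"claw":1},{"x":0,"y":0,"z":0.02,"ax":0,"ay":0,"az":0,"claw":1},{"x":0,"y":0,"z":0.028,"ax":0,"ay":0,"az":0,"claw":1},{"x":0,"y":0,"z":0.034,"ax":0,"ay":0,"az":0,"claw":1},{"x":0,"y":0,"z":0.036,"ax":0,"ay":0,"az":0,"claw":1}]' 
python3 go.py .4988 -.2238 .0835 -61
```

```text
time: 23.6
ee_pos: [0.4996, -0.2245, 0.1282]
eef_rot: [0.861, -0.509, 0.001, -0.0]
ft_force: [-0.0, -0.2, -1.9]
width: 0.0238
time: 24.02
ee_pos: [0.4984, -0.2241, 0.0904]
eef_rot: [0.861, -0.509, -0.001, 0.0]
ft_force: [0.6, 1.0, -0.8]
width: 0.0239
t 24.02 pos [ 0.4984 -0.2241  0.0904] psi -61.18 F [ 0.64  1.01 -0.81] w 0.0239 j1,j7 [ 0.75 -0.86]
 shift [-0.     -0.0005  0.0069]  turn/2 [ 0.0005  0.0008 -0.0016]  deg 0.2 calls>= 0.03
```

```bash
python3 -m crank '[{"x":0,"y":0,"z":0.003,"ax":0,"ay":0,"az":0,"claw":1},{"x":0,"y":0,"z":0.005,"ax":0,"ay":0,"az":0,"claw":1},{"x":0,"y":0,"z":0.006,"ax":0,"ay":0,"az":0,"claw":1},{"x":0,"y":0,"z":0.006,"ax":0,"ay":0,"az":0,"claw":1},{"x":0,"y":0,"z":0.006,"ax":0,"ay":0,"az":0,"claw":-0.2}]' 
python3 -m crank '[{"x":0,"y":0,"z":0,"ax":0,"ay":0,"az":0,"claw":-0.2},{"x":0,"y":0,"z":0,"ax":0,"ay":0,"az":0,"claw":-0.2},{"x":0,"y":0,"z":0,"ax":0,"ay":0,"az":0,"claw":-0.2},{"x":0,"y":0,"z":-0.01,"ax":0,"ay":0,"az":0,"claw":-0.2},{"x":0,"y":0,"z":-0.03,"ax":0,"ay":0,"az":0,"claw":-0.2}]' 
python3 -m crank '[{"x":0,"y":0,"z":-0.03,"ax":0,"ay":0,"az":0,"claw":-0.2},{"x":0,"y":0,"z":-0.06,"ax":0,"ay":0,"az":0,"claw":-0.2},{"x":0,"y":0,"z":-0.08,"ax":0,"ay":0,"az":0,"claw":-0.2},{"x":0,"y":0,"z":-0.08,"ax":0,"ay":0,"az":0,"claw":-0.2},{"x":0,"y":0,"z":-0.08,"ax":0,"ay":0,"az":0,"claw":-0.2}]' 
python3 go.py .4832 .1548 .19 -81
```

```text
time: 24.43
ee_pos: [0.4993, -0.2245, 0.0862]
eef_rot: [0.861, -0.509, 0.0, 0.0]
ft_force: [0.6, -0.4, -0.5]
width: 0.0262
time: 24.85
ee_pos: [0.4977, -0.2239, 0.1148]
eef_rot: [0.861, -0.509, -0.002, 0.0]
ft_force: [0.1, 0.2, -0.7]
width: 0.0504
time: 25.27
ee_pos: [0.4998, -0.2246, 0.1977]
eef_rot: [0.861, -0.509, 0.002, -0.0]
ft_force: [-0.2, -0.5, -1.2]
width: 0.0522
t 25.27 pos [ 0.4998 -0.2246  0.1977] psi -61.19 F [-0.19 -0.47 -1.24] w 0.0522 j1,j7 [ 0.77 -0.81]
 shift [-0.3404 -0.1683  0.007 ]  turn/2 [-0.001  -0.0012  0.1729]  deg 19.8 calls>= 1.82
```

```bash
python3 -m crank '[{"x":-0.034,"y":-0.017,"z":0,"ax":0,"ay":0,"az":0.03,"claw":-0.2},{"x":-0.068,"y":-0.034,"z":0,"ax":0,"ay":0,"az":0.07,"claw":-0.2},{"x":-0.103,"y":-0.05,"z":0,"ax":0,"ay":0,"az":0.11,"claw":-0.2},{"x":-0.137,"y":-0.067,"z":0,"ax":0,"ay":0,"az":0.15,"claw":-0.2},{"x":-0.17,"y":-0.084,"z":0,"ax":0,"ay":0,"az":0.173,"claw":-0.2}]' >/dev/null
python3 f.py 3
python3 - <<'E'
from h import *
g=lambda im:(255*np.clip(im/255*2,0,1)**.7).astype(np.uint8)
s=camera("side");t=camera("top");cv2.imwrite("pics/c8.png",np.hstack([crop(g(s["color"]),190,130,50,60,6),crop(g(s["color"]),215,235,40,60,6),crop(g(t["color"]),170,165,35,60,6)]))
E
python3 go.py .4832 .1548 .19 -81
```

```text
AVG t25.83 pos [ 0.48994 -0.02827  0.19546] F [ 0.03  1.89 -0.34] sd [0.13 4.5  0.67] T [ 0.196 -0.016  0.005] sd [0.267 0.012 0.045] w 0.0523
t 25.93 pos [ 0.4903 -0.0355  0.1952] psi -80.98 F [-0.12 -0.64 -0.8 ] w 0.052 j1,j7 [ 0.56 -1.48]
 shift [-0.1891 -0.0228  0.0051]  turn/2 [ 0.0006 -0.0001  0.0001]  deg 0.1 calls>= 0.91
```

View pics/c8.png

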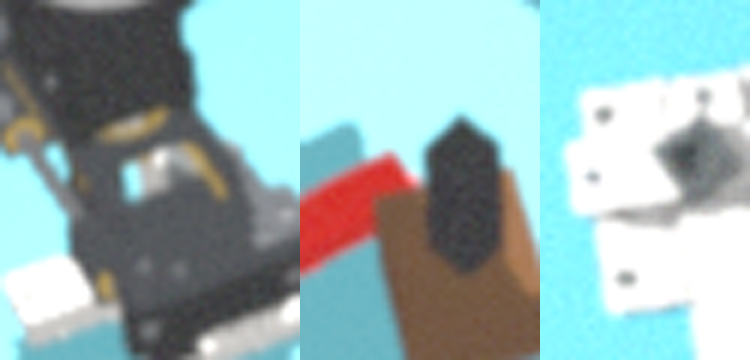

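The driver stands upright in its stand (centre panel), and the head has turned clockwise (right panel). Now the drag test.

```bash
python3 -m crank '[{"x":-0.038,"y":-0.005,"z":0,"ax":0,"ay":0,"az":0,"claw":-0.2},{"x":-0.076,"y":-0.009,"z":0,"ax":0,"ay":0,"az":0,"claw":-0.2},{"x":-0.114,"y":-0.014,"z":0,"ax":0,"ay":0,"az":0,"claw":-0.2},{"x":-0.152,"y":-0.018,"z":0,"ax":0,"ay":0,"az":0,"claw":-0.2},{"x":-0.189,"y":-0.023,"z":0.005,"ax":0,"ay":0,"az":0,"claw":-0.2}]' >/dev/null
python3 -m crank '[{"x":0,"y":0,"z":0.02,"ax":0,"ay":0,"az":0,"claw":-0.2},{"x":0,"y":0,"z":0.05,"ax":0,"ay":0,"az":0,"claw":-0.2},{"x":0,"y":0,"z":0.08,"ax":0,"ay":0,"az":0,"claw":-0.2},{"x":0,"y":0,"z":0.11,"ax":0,"ay":0,"az":0,"claw":-0.2},{"x":0,"y":0,"z":0.13,"ax":0,"ay":0,"az":0,"claw":-0.2}]' 
python3 -m crank '[{"x":0,"y":0,"z":0,"ax":0,"ay":0,"az":0,"claw":-0.2},{"x":0,"y":0,"z":0,"ax":0,"ay":0,"az":0,"claw":-0.2},{"x":0,"y":0,"z":0,"ax":0,"ay":0,"az":0,"claw":-0.2},{"x":0,"y":0,"z":0,"ax":0,"ay":0,"az":0,"claw":-0.2},{"x":0,"y":0,"z":0,"ax":0,"ay":0,"az":0,"claw":-0.2}]' 
python3 go.py .4832 .1548 .0088 -81
```

```text
time: 26.77
ee_pos: [0.4831, 0.153, 0.0575]
eef_rot: [0.76, -0.65, -0.001, 0.002]
ft_force: [-0.3, -0.2, 0.3]
width: 0.0524
time: 27.18
ee_pos: [0.485, 0.1553, 0.0622]
eef_rot: [0.76, -0.65, 0.001, -0.001]
ft_force: [-0.2, 0.3, -0.4]
width: 0.0523
t 27.18 pos [0.485  0.1553 0.0622] psi -81.04 F [-0.2   0.3  -0.43] w 0.0523 j1,j7 [ 0.25 -2.02]
 shift [0.0002 0.002  0.0534]  turn/2 [-0.0012 -0.0001 -0.0004]  deg 0.1 calls>= 0.26
```

```bash
python3 -m crank '[{"x":0,"y":0.001,"z":0.02,"ax":0,"ay":0,"az":0,"claw":-0.2},{"x":0,"y":0.002,"z":0.04,"ax":0,"ay":0,"az":0,"claw":-0.2},{"x":0,"y":0.002,"z":0.05,"ax":0,"ay":0,"az":0,"claw":-0.2},{"x":0,"y":0.002,"z":0.053,"ax":0,"ay":0,"az":0,"claw":-0.2},{"x":0,"y":0.002,"z":0.053,"ax":0,"ay":0,"az":0,"claw":-0.2}]' 25
python3 -m crank '[{"x":0,"y":0,"z":0,"ax":0,"ay":0,"az":0,"claw":1},{"x":0,"y":0,"z":0,"ax":0,"ay":0,"az":0,"claw":1},{"x":0,"y":0,"z":0,"ax":0,"ay":0,"az":0,"claw":1},{"x":0,"y":0,"z":0,"ax":0,"ay":0,"az":0,"claw":1},{"x":0,"y":0,"z":0,"ax":0,"ay":0,"az":0,"claw":1}]' 25
python3 f.py 4
python3 go.py .4832 .1548 .0088 -81
```

```text
time: 27.6
ee_pos: [0.4819, 0.1551, 0.0078]
eef_rot: [0.76, -0.65, -0.0, 0.0]
ft_force: [0.5, 0.5, 0.6]
width: 0.0521
time: 28.02
ee_pos: [0.4825, 0.155, 0.0085]
eef_rot: [0.76, -0.65, 0.0, -0.0]
ft_force: [-1.1, -1.4, 4.7]
width: 0.0339
AVG t28.22 pos [0.48246 0.15505 0.00843] F [-1.26 -0.97  6.47] sd [0.46 0.57 0.41] T [-0.206  0.239 -0.072] sd [0.018 0.02  0.027] w 0.0339
t 28.22 pos [0.4825 0.155  0.0084] psi -81.03 F [-0.82 -1.08  6.56] w 0.0339 j1,j7 [ 0.21 -2.07]
 shift [ 0.0003 -0.0007 -0.0004]  turn/2 [-0.0005 -0.0002 -0.0003]  deg 0.1 calls>= 0.0
```

```bash
python3 -m crank '[{"x":0,"y":0,"z":-0.0003,"ax":0,"ay":0,"az":0,"claw":1},{"x":0,"y":0,"z":-0.0003,"ax":0,"ay":0,"az":0,"claw":1},{"x":0,"y":0,"z":-0.0003,"ax":0,"ay":0,"az":0,"claw":1},{"x":0,"y":0,"z":-0.0003,"ax":0,"ay":0,"az":0,"claw":1},{"x":0,"y":0,"z":-0.0003,"ax":0,"ay":0,"az":0,"claw":1}]' >/dev/null
python3 f.py 3
python3 -m crank '[{"x":0,"y":0.0005,"z":0,"ax":0,"ay":0,"az":0,"claw":1},{"x":0,"y":0.001,"z":0,"ax":0,"ay":0,"az":0,"claw":1},{"x":0,"y":0.0015,"z":0,"ax":0,"ay":0,"az":0,"claw":1},{"x":0,"y":0.002,"z":0,"ax":0,"ay":0,"az":0,"claw":1},{"x":0,"y":0.0025,"z":0,"ax":0,"ay":0,"az":0,"claw":1}]' |grep -E "pos|force"
python3 -m crank '[{"x":0,"y":0.0005,"z":0,"ax":0,"ay":0,"az":0,"claw":1},{"x":0,"y":0.001,"z":0,"ax":0,"ay":0,"az":0,"claw":1},{"x":0,"y":0.0015,"z":0,"ax":0,"ay":0,"az":0,"claw":1},{"x":0,"y":0.002,"z":0,"ax":0,"ay":0,"az":0,"claw":1},{"x":0,"y":0.0025,"z":0,"ax":0,"ay":0,"az":0,"claw":1}]' |grep -E "pos|force"
python3 f.py 2
```

```text
AVG t28.78 pos [0.48243 0.15502 0.00845] F [ 0.3  -1.31  5.68] sd [0.27 0.45 0.27] T [-0.218 -0.176 -0.046] sd [0.021 0.011 0.021] w 0.0337
ee_pos: [0.4802, 0.1549, 0.0085]
ft_force: [5.0, 0.7, 2.9]
ee_pos: [0.4777, 0.1546, 0.0085]
ft_force: [5.0, -0.2, 3.3]
AVG t29.72 pos [0.47758 0.15461 0.00845] F [4.54 0.97 3.27] sd [0.61 0.28 0.02] T [ 0.17  -1.077 -0.02 ] sd [0.004 0.034 0.019] w 0.0337
```

```bash
python3 -m crank '[{"x":0,"y":0,"z":-0.0003,"ax":0,"ay":0,"az":0,"claw":1},{"x":0,"y":0,"z":-0.0003,"ax":0,"ay":0,"az":0,"claw":1},{"x":0,"y":0,"z":-0.0003,"ax":0,"ay":0,"az":0,"claw":1},{"x":0,"y":0,"z":-0.0003,"ax":0,"ay":0,"az":0,"claw":1},{"x":0,"y":0,"z":-0.0003,"ax":0,"ay":0,"az":0,"claw":1}]' >/dev/null
python3 f.py 3
python3 -m crank '[{"x":0,"y":0.0005,"z":0,"ax":0,"ay":0,"az":0,"claw":1},{"x":0,"y":0.001,"z":0,"ax":0,"ay":0,"az":0,"claw":1},{"x":0,"y":0.0015,"z":0,"ax":0,"ay":0,"az":0,"claw":1},{"x":0,"y":0.002,"z":0,"ax":0,"ay":0,"az":0,"claw":1},{"x":0,"y":0.0025,"z":0,"ax":0,"ay":0,"az":0,"claw":1}]' |grep -E "pos|force"
python3 f.py 3
python3 -m crank '[{"x":0,"y":0,"z":-0.0001,"ax":0,"ay":0,"az":0,"claw":1},{"x":0,"y":0.0005,"z":-0.0002,"ax":0,"ay":0,"az":0,"claw":1},{"x":0,"y":0.001,"z":-0.0002,"ax":0,"ay":0,"az":0,"claw":1},{"x":0,"y":0.0015,"z":-0.0002,"ax":0,"ay":0,"az":0,"claw":1},{"x":0,"y":0.002,"z":-0.0002,"ax":0,"ay":0,"az":0,"claw":1}]' |grep -E "pos|force"
python3 f.py 3
```

```text
AVG t30.28 pos [0.47705 0.15446 0.00846] F [3.81 1.75 3.27] sd [0.24 0.45 0.32] T [ 0.38  -0.82   0.045] sd [0.027 0.009 0.028] w 0.0339
ee_pos: [0.4747, 0.1538, 0.0085]
ft_force: [4.8, 1.5, 2.6]
AVG t30.85 pos [0.47461 0.15371 0.00847] F [5.09 0.37 3.42] sd [0.41 0.27 0.41] T [ 0.232 -0.988  0.036] sd [0.041 0.035 0.031] w 0.034
ee_pos: [0.4724, 0.1534, 0.0085]
ft_force: [4.2, -0.1, 1.3]
AVG t31.42 pos [0.47228 0.1534  0.00849] F [ 3.62 -0.13  2.02] sd [0.21 0.33 0.07] T [ 0.067 -0.741 -0.019] sd [0.015 0.017 0.028] w 0.0338
```

```bash
python3 -m crank '[{"x":0,"y":0,"z":-0.0002,"ax":0,"ay":0,"az":0,"claw":1},{"x":0,"y":-0.0005,"z":-0.0003,"ax":0,"ay":0,"az":0,"claw":1},{"x":0,"y":-0.001,"z":-0.0003,"ax":0,"ay":0,"az":0,"claw":1},{"x":0,"y":-0.002,"z":-0.0003,"ax":0,"ay":0,"az":0,"claw":1},{"x":0,"y":-0.003,"z":-0.0003,"ax":0,"ay":0,"az":0,"claw":1}]' 55 |grep -E "pos|force"
python3 f.py 4
python3 -m crank '[{"x":0,"y":-0.0005,"z":-0.0001,"ax":0,"ay":0,"az":0,"claw":1},{"x":0,"y":-0.001,"z":-0.0002,"ax":0,"ay":0,"az":0,"claw":1},{"x":0,"y":-0.0015,"z":-0.0002,"ax":0,"ay":0,"az":0,"claw":1},{"x":0,"y":-0.002,"z":-0.0002,"ax":0,"ay":0,"az":0,"claw":1},{"x":0,"y":-0.0025,"z":-0.0002,"ax":0,"ay":0,"az":0,"claw":1}]' |grep -E "pos|force"
python3 f.py 4
```

```text
ee_pos: [0.473, 0.1535, 0.0083]
ft_force: [-11.5, -3.5, 12.3]
AVG t32.03 pos [0.47312 0.15356 0.00839] F [-9.28 -2.1  10.41] sd [0.39 0.41 0.49] T [-0.45   1.777 -0.023] sd [0.028 0.01  0.029] w 0.0336
ee_pos: [0.4759, 0.1541, 0.0085]
ft_force: [-6.0, -1.8, 5.9]
AVG t32.65 pos [0.47609 0.15414 0.00848] F [-5.2  -0.57  4.62] sd [0.43 0.6  0.41] T [-0.121  1.022  0.004] sd [0.012 0.048 0.026] w 0.0331
```

```bash
python3 -m crank '[{"x":0,"y":0,"z":-0.0004,"ax":0,"ay":0,"az":0,"claw":1},{"x":0,"y":0,"z":-0.0008,"ax":0,"ay":0,"az":0,"claw":1},{"x":0,"y":0,"z":-0.0008,"ax":0,"ay":0,"az":0,"claw":1},{"x":0,"y":0,"z":-0.0008,"ax":0,"ay":0,"az":0,"claw":1},{"x":0,"y":0,"z":-0.0008,"ax":0,"ay":0,"az":0,"claw":1}]' >/dev/null
python3 f.py 3
python3 -m crank '[{"x":0,"y":0,"z":-0.0002,"ax":0,"ay":0,"az":0,"claw":1},{"x":0,"y":0,"z":-0.0004,"ax":0,"ay":0,"az":0,"claw":1},{"x":0,"y":0,"z":-0.0004,"ax":0,"ay":0,"az":0,"claw":1},{"x":0,"y":0,"z":-0.0004,"ax":0,"ay":0,"az":0,"claw":1},{"x":0,"y":0,"z":-0.0004,"ax":0,"ay":0,"az":0,"claw":1}]' >/dev/null
python3 f.py 3
python3 -m crank '[{"x":0,"y":0,"z":-0.0002,"ax":0,"ay":0,"az":0,"claw":1},{"x":0,"y":0,"z":-0.0004,"ax":0,"ay":0,"az":0,"claw":1},{"x":0,"y":0,"z":-0.0004,"ax":0,"ay":0,"az":0,"claw":1},{"x":0,"y":0,"z":-0.0004,"ax":0,"ay":0,"az":0,"claw":1},{"x":0,"y":0,"z":-0.0004,"ax":0,"ay":0,"az":0,"claw":1}]' >/dev/null
python3 f.py 3
```

```text
AVG t33.22 pos [0.47728 0.15421 0.00947] F [-5.56 -0.2  -3.89] sd [0.16 0.37 0.38] T [-0.085  1.234  0.07 ] sd [0.035 0.069 0.028] w 0.0334
AVG t33.78 pos [0.47735 0.15421 0.0099 ] F [-5.07  0.03 -5.88] sd [0.23 0.68 0.44] T [-0.055  1.342  0.067] sd [0.034 0.014 0.021] w 0.0337
AVG t34.35 pos [0.47739 0.1542  0.01029] F [-4.92 -0.01 -7.31] sd [0.24 0.68 0.36] T [-0.061  1.448  0.08 ] sd [0.002 0.051 0.03 ] w 0.0334
```

```bash
python3 -m crank '[{"x":0,"y":0,"z":0.0008,"ax":0,"ay":0,"az":0,"claw":1},{"x":0,"y":0,"z":0.0014,"ax":0,"ay":0,"az":0,"claw":1},{"x":0,"y":0,"z":0.0014,"ax":0,"ay":0,"az":0,"claw":1},{"x":0,"y":0,"z":0.0014,"ax":0,"ay":0,"az":0,"claw":-0.2},{"x":0,"y":0,"z":0.0014,"ax":0,"ay":0,"az":0,"claw":-0.2}]'
python3 -m crank '[{"x":0,"y":0,"z":0,"ax":0,"ay":0,"az":0,"claw":-0.2},{"x":0,"y":0,"z":-0.03,"ax":0,"ay":0,"az":0,"claw":-0.2},{"x":0,"y":0,"z":-0.07,"ax":0,"ay":0,"az":0,"claw":-0.2},{"x":0,"y":0,"z":-0.11,"ax":0,"ay":0,"az":0,"claw":-0.2},{"x":0,"y":0,"z":-0.15,"ax":0,"ay":0,"az":0,"claw":-0.2}]'
python3 -m crank '[{"x":0.02,"y":0,"z":-0.03,"ax":0,"ay":0,"az":0,"claw":-0.2},{"x":0.05,"y":0,"z":-0.032,"ax":0,"ay":0,"az":0,"claw":-0.2},{"x":0.09,"y":0.01,"z":-0.032,"ax":0,"ay":0,"az":0,"claw":-0.2},{"x":0.13,"y":0.015,"z":-0.032,"ax":0,"ay":0,"az":0,"claw":-0.2},{"x":0.17,"y":0.02,"z":-0.032,"ax":0,"ay":0,"az":0,"claw":-0.2}]'
python3 go.py .499 -.224 .19 -61.2
```

```text
time: 34.77
ee_pos: [0.4798, 0.1548, 0.0103]
eef_rot: [0.76, -0.65, 0.001, -0.001]
ft_force: [0.2, 0.7, -0.1]
width: 0.0402
time: 35.18
ee_pos: [0.4783, 0.1548, 0.1617]
eef_rot: [0.76, -0.649, 0.0, -0.001]
ft_force: [1.9, -0.1, 0.7]
width: 0.0518
time: 35.6
ee_pos: [0.4854, -0.0184, 0.1926]
eef_rot: [0.761, -0.649, 0.002, -0.001]
ft_force: [0.8, -0.7, -0.1]
width: 0.052
t 35.6 pos [ 0.4854 -0.0184  0.1926] psi -80.98 F [ 0.83 -0.73 -0.12] w 0.052 j1,j7 [ 0.57 -1.51]
 shift [0.2052 0.0188 0.0029]  turn/2 [-0.0014 -0.0011 -0.1726]  deg 19.8 calls>= 0.99
```

```bash
python3 -m crank '[{"x":0.041,"y":0.004,"z":0,"ax":0,"ay":0,"az":-0.04,"claw":-0.2},{"x":0.082,"y":0.0075,"z":0,"ax":0,"ay":0,"az":-0.08,"claw":-0.2},{"x":0.123,"y":0.011,"z":0,"ax":0,"ay":0,"az":-0.13,"claw":-0.2},{"x":0.164,"y":0.015,"z":0,"ax":0,"ay":0,"az":-0.173,"claw":-0.2},{"x":0.205,"y":0.019,"z":0,"ax":0,"ay":0,"az":-0.173,"claw":-0.2}]' >/dev/null
python3 -m crank '[{"x":0,"y":0,"z":0,"ax":0,"ay":0,"az":0,"claw":-0.2},{"x":0,"y":0,"z":0,"ax":0,"ay":0,"az":0,"claw":-0.2},{"x":0,"y":0,"z":0.01,"ax":0,"ay":0,"az":0,"claw":-0.2},{"x":0,"y":0,"z":0.03,"ax":0,"ay":0,"az":0,"claw":-0.2},{"x":0,"y":0,"z":0.03,"ax":0,"ay":0,"az":0,"claw":-0.2}]' >/dev/null
python3 go.py .4988 -.2238 .084 -61.2
```

```text
t 36.43 pos [ 0.4969 -0.2201  0.1582] psi -61.06 F [-0.26  0.19 -0.46] w 0.052 j1,j7 [ 0.77 -0.83]
 shift [0.0044 0.     0.0742]  turn/2 [0.001  0.0015 0.0012]  deg 0.3 calls>= 0.36
```

```bash
python3 -m crank '[{"x":0.003,"y":0,"z":0.015,"ax":0,"ay":0,"az":0.001,"claw":-0.2},{"x":0.003,"y":0,"z":0.04,"ax":0,"ay":0,"az":0.001,"claw":-0.2},{"x":0.003,"y":0,"z":0.06,"ax":0,"ay":0,"az":0.001,"claw":-0.2},{"x":0.003,"y":0,"z":0.073,"ax":0,"ay":0,"az":0.001,"claw":-0.2},{"x":0.003,"y":0,"z":0.073,"ax":0,"ay":0,"az":0.001,"claw":-0.2}]' 40
python3 -m crank '[{"x":0,"y":0,"z":0,"ax":0,"ay":0,"az":0,"claw":1},{"x":0,"y":0,"z":0,"ax":0,"ay":0,"az":0,"claw":1},{"x":0,"y":0,"z":0,"ax":0,"ay":0,"az":0,"claw":1},{"x":0,"y":0,"z":0,"ax":0,"ay":0,"az":0,"claw":1},{"x":0,"y":0,"z":0,"ax":0,"ay":0,"az":0,"claw":1}]' 40
python3 -m crank '[{"x":0,"y":0,"z":0,"ax":0,"ay":0,"az":0,"claw":1},{"x":0,"y":0,"z":0,"ax":0,"ay":0,"az":0,"claw":1},{"x":0,"y":0,"z":-0.005,"ax":0,"ay":0,"az":0,"claw":1},{"x":0,"y":0,"z":-0.02,"ax":0,"ay":0,"az":0,"claw":1},{"x":0,"y":0,"z":-0.05,"ax":0,"ay":0,"az":0,"claw":1}]' 40
python3 -m crank '[{"x":0,"y":0,"z":-0.035,"ax":0,"ay":0,"az":0.02,"claw":1},{"x":0,"y":0,"z":-0.07,"ax":0,"ay":0,"az":0.05,"claw":1},{"x":0,"y":0,"z":-0.082,"ax":0,"ay":0,"az":0.08,"claw":1},{"x":0,"y":0,"z":-0.082,"ax":0,"ay":0,"az":0.1,"claw":1},{"x":0,"y":0,"z":-0.082,"ax":0,"ay":0,"az":0.112,"claw":1}]' 40
python3 go.py .568 .168 .215 -74
```

```text
time: 36.85
ee_pos: [0.4983, -0.2233, 0.0861]
eef_rot: [0.861, -0.509, -0.002, 0.0]
ft_force: [-0.2, -0.8, 0.3]
width: 0.0523
time: 37.27
ee_pos: [0.4999, -0.2249, 0.0892]
eef_rot: [0.86, -0.51, 0.001, 0.0]
ft_force: [-0.2, 0.9, 0.4]
width: 0.0268
time: 37.68
ee_pos: [0.4973, -0.224, 0.136]
eef_rot: [0.86, -0.51, -0.003, 0.0]
ft_force: [0.5, -1.3, -1.3]
width: 0.0232
time: 38.1
ee_pos: [0.4999, -0.2248, 0.2216]
eef_rot: [0.797, -0.604, 0.001, -0.0]
ft_force: [-0.8, -0.2, -0.7]
width: 0.024
t 38.1 pos [ 0.4999 -0.2248  0.2216] psi -74.26 F [-0.77 -0.22 -0.68] w 0.024 j1,j7 [ 0.76 -1.03]
 shift [-0.3596 -0.1721  0.0063]  turn/2 [-0.0006 -0.0007 -0.0023]  deg 0.3 calls>= 1.91
```

```bash
python3 -m crank '[{"x":-0.036,"y":-0.017,"z":0,"ax":0,"ay":0,"az":0,"claw":1},{"x":-0.072,"y":-0.034,"z":0,"ax":0,"ay":0,"az":0,"claw":1},{"x":-0.108,"y":-0.052,"z":0,"ax":0,"ay":0,"az":0,"claw":1},{"x":-0.144,"y":-0.069,"z":0,"ax":0,"ay":0,"az":0,"claw":1},{"x":-0.18,"y":-0.086,"z":0,"ax":0,"ay":0,"az":0,"claw":1}]' >/dev/null
python3 -m crank '[{"x":-0.036,"y":-0.017,"z":0,"ax":0,"ay":0,"az":0,"claw":1},{"x":-0.072,"y":-0.034,"z":0,"ax":0,"ay":0,"az":0,"claw":1},{"x":-0.108,"y":-0.052,"z":0,"ax":0,"ay":0,"az":0,"claw":1},{"x":-0.144,"y":-0.069,"z":0,"ax":0,"ay":0,"az":0,"claw":1},{"x":-0.18,"y":-0.086,"z":0,"ax":0,"ay":0,"az":0,"claw":1}]' >/dev/null
python3 -m crank '[{"x":0,"y":0,"z":0,"ax":0,"ay":0,"az":0,"claw":1},{"x":0,"y":0,"z":0,"ax":0,"ay":0,"az":0,"claw":1},{"x":0,"y":0,"z":0.01,"ax":0,"ay":0,"az":0,"claw":1},{"x":0,"y":0,"z":0.025,"ax":0,"ay":0,"az":0,"claw":1},{"x":0,"y":0,"z":0.035,"ax":0,"ay":0,"az":0,"claw":1}]' >/dev/null
python3 f.py 1
python3 go.py .568 .1682 .16 -74
```

```text
AVG t39.40 pos [0.56545 0.16612 0.18137] F [-1.56 -1.09 -3.59] sd [0. 0. 0.] T [-0.08   0.019  0.007] sd [0. 0. 0.] w 0.0239
t 39.4 pos [0.5655 0.1661 0.1814] psi -74.27 F [-1.56 -1.09 -3.59] w 0.0239 j1,j7 [ 0.21 -1.84]
 shift [-0.0013 -0.0031  0.0214]  turn/2 [ 0.0023 -0.0004 -0.0024]  deg 0.4 calls>= 0.1
```

```bash
python3 -m crank '[{"x":-0.001,"y":-0.002,"z":0,"ax":0,"ay":0,"az":0,"claw":1},{"x":-0.001,"y":-0.002,"z":0.002,"ax":0,"ay":0,"az":0,"claw":1},{"x":-0.001,"y":-0.002,"z":0.004,"ax":0,"ay":0,"az":0,"claw":1},{"x":-0.001,"y":-0.002,"z":0.006,"ax":0,"ay":0,"az":0,"claw":1},{"x":-0.001,"y":-0.002,"z":0.008,"ax":0,"ay":0,"az":0,"claw":1}]' >/dev/null
python3 f.py 2;python3 go.py .568 .1682 .16 -74
```

```text
AVG t39.92 pos [0.56819 0.17002 0.17709] F [ 0.56 -0.03 -1.7 ] sd [0.06 0.63 0.54] T [ 0.025  0.047 -0.017] sd [0.013 0.011 0.002] w 0.0235
t 39.92 pos [0.5682 0.17   0.1771] psi -74.14 F [ 0.63  0.6  -1.16] w 0.0235 j1,j7 [ 0.2  -1.84]
 shift [0.0017 0.0007 0.0171]  turn/2 [ 0.0001 -0.0001 -0.0012]  deg 0.1 calls>= 0.08
```

```bash
python3 -m crank '[{"x":0.0017,"y":0.0007,"z":0.001,"ax":0,"ay":0,"az":0,"claw":1},{"x":0.0017,"y":0.0007,"z":0.003,"ax":0,"ay":0,"az":0,"claw":1},{"x":0.0017,"y":0.0007,"z":0.006,"ax":0,"ay":0,"az":0,"claw":1},{"x":0.0017,"y":0.0007,"z":0.008,"ax":0,"ay":0,"az":0,"claw":1},{"x":0.0017,"y":0.0007,"z":0.01,"ax":0,"ay":0,"az":0,"claw":1}]' 
python3 -m crank '[{"x":0,"y":0,"z":0.001,"ax":0,"ay":0,"az":0,"claw":1},{"x":0,"y":0,"z":0.003,"ax":0,"ay":0,"az":0,"claw":1},{"x":0,"y":0,"z":0.005,"ax":0,"ay":0,"az":0,"claw":1},{"x":0,"y":0,"z":0.007,"ax":0,"ay":0,"az":0,"claw":1},{"x":0,"y":0,"z":0.008,"ax":0,"ay":0,"az":0,"claw":1}]' 
python3 f.py 3;python3 go.py .5679 .1682 .1586 -106
```

```text
time: 40.33
ee_pos: [0.5679, 0.1683, 0.167]
eef_rot: [0.798, -0.603, -0.0, 0.0]
ft_force: [-0.8, 0.0, -0.9]
width: 0.0234
time: 40.75
ee_pos: [0.5683, 0.1682, 0.1593]
eef_rot: [0.798, -0.603, 0.0, -0.0]
ft_force: [0.3, -0.0, 1.0]
width: 0.0237
AVG t40.90 pos [0.56821 0.16815 0.15924] F [ 1.02 -0.29 -0.9 ] sd [0.11 0.37 0.34] T [-0.155 -0.367  0.016] sd [0.017 0.03  0.009] w 0.0237
t 40.9 pos [0.5682 0.1681 0.1593] psi -74.15 F [ 0.87 -0.51 -0.64] w 0.0237 j1,j7 [ 0.2  -1.85]
 shift [-0.0002  0.0003  0.0007]  turn/2 [-1.000e-04 -1.000e-04  2.779e-01]  deg 31.8 calls>= 0.89
```

```bash
python3 -m crank '[{"x":0,"y":0,"z":0,"ax":0,"ay":0,"az":0.02,"claw":1},{"x":0,"y":0,"z":0.0001,"ax":0,"ay":0,"az":0.05,"claw":1},{"x":0,"y":0,"z":0.0002,"ax":0,"ay":0,"az":0.08,"claw":1},{"x":0,"y":0,"z":0.0002,"ax":0,"ay":0,"az":0.11,"claw":1},{"x":0,"y":0,"z":0.0002,"ax":0,"ay":0,"az":0.14,"claw":1}]' >/dev/null
python3 f.py 3
python3 -m crank '[{"x":0,"y":0,"z":0,"ax":0,"ay":0,"az":0.03,"claw":1},{"x":0,"y":0,"z":0.0001,"ax":0,"ay":0,"az":0.06,"claw":1},{"x":0,"y":0,"z":0.0002,"ax":0,"ay":0,"az":0.09,"claw":1},{"x":0,"y":0,"z":0.0002,"ax":0,"ay":0,"az":0.12,"claw":1},{"x":0,"y":0,"z":0.0002,"ax":0,"ay":0,"az":0.138,"claw":1}]' >/dev/null
python3 f.py 3
python3 -m crank '[{"x":0,"y":0,"z":-0.005,"ax":0,"ay":0,"az":0,"claw":1},{"x":0,"y":0,"z":-0.015,"ax":0,"ay":0,"az":0,"claw":1},{"x":0,"y":0,"z":-0.03,"ax":0,"ay":0,"az":0,"claw":1},{"x":0,"y":0,"z":-0.05,"ax":0,"ay":0,"az":0,"claw":1},{"x":0,"y":0,"z":-0.06,"ax":0,"ay":0,"az":0,"claw":1}]' 
python3 go.py .4995 -.2245 .22 -61.2
```

```text
AVG t41.47 pos [0.56818 0.16804 0.15914] F [ 1.94 -1.04 -1.57] sd [0.17 0.04 0.06] T [-0.32  -0.356  0.051] sd [0.074 0.05  0.024] w 0.0233
AVG t42.03 pos [0.56813 0.16798 0.15897] F [ 1.44 -1.37 -0.77] sd [0.54 0.4  0.24] T [-0.484 -0.349  0.048] sd [0.051 0.013 0.025] w 0.0237
time: 42.45
ee_pos: [0.5684, 0.1693, 0.2221]
eef_rot: [-0.603, 0.798, -0.0, 0.001]
ft_force: [0.7, 0.5, -1.2]
width: 0.0233
t 42.45 pos [0.5684 0.1693 0.2221] psi -105.9 F [ 0.74  0.47 -1.21] w 0.0233 j1,j7 [ 0.14 -2.35]
 shift [ 0.3976 -0.0416  0.0014]  turn/2 [-0.0013  0.0005 -0.3901]  deg 44.7 calls>= 1.92
```

```bash
python3 -m crank '[{"x":0.035,"y":-0.004,"z":0,"ax":0,"ay":0,"az":-0.03,"claw":1},{"x":0.075,"y":-0.008,"z":0,"ax":0,"ay":0,"az":-0.07,"claw":1},{"x":0.115,"y":-0.012,"z":0,"ax":0,"ay":0,"az":-0.12,"claw":1},{"x":0.155,"y":-0.016,"z":0,"ax":0,"ay":0,"az":-0.16,"claw":1},{"x":0.195,"y":-0.02,"z":0,"ax":0,"ay":0,"az":-0.2,"claw":1}]' >/dev/null
python3 go.py .4995 -.2245 .22 -61.2
```

```text
t 42.87 pos [ 0.5329 -0.0259  0.2196] psi -82.76 F [ 0.66 -0.08 -1.33] w 0.024 j1,j7 [ 0.49 -1.56]
 shift [ 0.1928  0.0581 -0.0004]  turn/2 [-0.0003 -0.     -0.1881]  deg 21.6 calls>= 0.97
```

```bash
python3 -m crank '[{"x":0.038,"y":0.011,"z":0,"ax":0,"ay":0,"az":-0.04,"claw":1},{"x":0.076,"y":0.022,"z":0,"ax":0,"ay":0,"az":-0.08,"claw":1},{"x":0.114,"y":0.034,"z":0,"ax":0,"ay":0,"az":-0.13,"claw":1},{"x":0.152,"y":0.046,"z":0,"ax":0,"ay":0,"az":-0.17,"claw":1},{"x":0.188,"y":0.057,"z":0,"ax":0,"ay":0,"az":-0.188,"claw":1}]' >/dev/null
python3 -m crank '[{"x":0,"y":0,"z":0,"ax":0,"ay":0,"az":0,"claw":1},{"x":0,"y":0,"z":0.02,"ax":0,"ay":0,"az":0,"claw":1},{"x":0,"y":0,"z":0.04,"ax":0,"ay":0,"az":0,"claw":1},{"x":0,"y":0,"z":0.06,"ax":0,"ay":0,"az":0,"claw":1},{"x":0,"y":0,"z":0.065,"ax":0,"ay":0,"az":0,"claw":1}]' >/dev/null
python3 f.py 2
python3 go.py .4995 -.2245 .09 -61.2
```

```text
AVG t43.80 pos [ 0.49883 -0.21733  0.15273] F [ 0.12  0.59 -1.04] sd [0.45 0.32 0.12] T [ 0.008 -0.     0.001] sd [0.011 0.031 0.018] w 0.0237
t 43.8 pos [ 0.4992 -0.2175  0.1535] psi -61.5 F [ 0.57  0.26 -1.16] w 0.0237 j1,j7 [ 0.74 -0.84]
 shift [0.0064 0.003  0.0635]  turn/2 [ 0.0004  0.0008 -0.0026]  deg 0.3 calls>= 0.31
```

```bash
python3 -m crank '[{"x":0.003,"y":0.0015,"z":0,"ax":0,"ay":0,"az":0,"claw":1},{"x":0.0062,"y":0.003,"z":0,"ax":0,"ay":0,"az":0,"claw":1},{"x":0.0062,"y":0.003,"z":0.004,"ax":0,"ay":0,"az":0,"claw":1},{"x":0.0062,"y":0.003,"z":0.012,"ax":0,"ay":0,"az":0,"claw":1},{"x":0.0062,"y":0.003,"z":0.02,"ax":0,"ay":0,"az":0,"claw":1}]' >/dev/null
python3 -m crank '[{"x":0,"y":0,"z":0.01,"ax":0,"ay":0,"az":0,"claw":1},{"x":0,"y":0,"z":0.02,"ax":0,"ay":0,"az":0,"claw":1},{"x":0,"y":0,"z":0.03,"ax":0,"ay":0,"az":0,"claw":1},{"x":0,"y":0,"z":0.036,"ax":0,"ay":0,"az":0,"claw":1},{"x":0,"y":0,"z":0.039,"ax":0,"ay":0,"az":0,"claw":1}]' 
python3 go.py .4995 -.2245 .0895 -61.2
```

```text
time: 44.63
ee_pos: [0.4993, -0.2248, 0.0934]
eef_rot: [0.859, -0.511, -0.001, 0.0]
ft_force: [0.6, -0.3, -1.2]
width: 0.0236
t 44.63 pos [ 0.4993 -0.2248  0.0934] psi -61.53 F [ 0.63 -0.27 -1.24] w 0.0236 j1,j7 [ 0.73 -0.85]
 shift [-0.0001 -0.0003  0.0039]  turn/2 [ 0.0005  0.0008 -0.0029]  deg 0.3 calls>= 0.02
```

```bash
python3 -m crank '[{"x":0,"y":0,"z":0.002,"ax":0,"ay":0,"az":0,"claw":1},{"x":0,"y":0,"z":0.003,"ax":0,"ay":0,"az":0,"claw":1},{"x":0,"y":0,"z":0.003,"ax":0,"ay":0,"az":0,"claw":-0.2},{"x":0,"y":0,"z":0.003,"ax":0,"ay":0,"az":0,"claw":-0.2},{"x":0,"y":0,"z":0.003,"ax":0,"ay":0,"az":0,"claw":-0.2}]' >/dev/null
python3 -m crank '[{"x":0,"y":0,"z":-0.002,"ax":0,"ay":0,"az":0,"claw":-0.2},{"x":0,"y":0,"z":-0.02,"ax":0,"ay":0,"az":0,"claw":-0.2},{"x":0,"y":0,"z":-0.05,"ax":0,"ay":0,"az":0,"claw":-0.2},{"x":0,"y":0,"z":-0.08,"ax":0,"ay":0,"az":0,"claw":-0.2},{"x":0,"y":0,"z":-0.1,"ax":0,"ay":0,"az":0,"claw":-0.2}]' 
python3 -m crank '[{"x":-0.034,"y":-0.017,"z":-0.002,"ax":0,"ay":0,"az":0.03,"claw":-0.2},{"x":-0.068,"y":-0.034,"z":-0.002,"ax":0,"ay":0,"az":0.07,"claw":-0.2},{"x":-0.103,"y":-0.05,"z":-0.002,"ax":0,"ay":0,"az":0.11,"claw":-0.2},{"x":-0.137,"y":-0.067,"z":-0.002,"ax":0,"ay":0,"az":0.15,"claw":-0.2},{"x":-0.17,"y":-0.084,"z":-0.002,"ax":0,"ay":0,"az":0.17,"claw":-0.2}]' >/dev/null
python3 go.py .478 .1545 .19 -81
```

```text
time: 45.47
ee_pos: [0.5007, -0.2252, 0.1952]
eef_rot: [0.859, -0.511, 0.002, -0.0]
ft_force: [0.3, 0.7, 0.3]
width: 0.0517
t 45.88 pos [ 0.4924 -0.0338  0.1946] psi -81.28 F [0.43 0.75 0.1 ] w 0.0523 j1,j7 [ 0.54 -1.49]
 shift [-0.1883 -0.0143  0.0044]  turn/2 [-0.0005 -0.0004 -0.0025]  deg 0.3 calls>= 0.91
```

```bash
python3 -m crank '[{"x":-0.038,"y":-0.003,"z":0,"ax":0,"ay":0,"az":0,"claw":-0.2},{"x":-0.076,"y":-0.006,"z":0,"ax":0,"ay":0,"az":0,"claw":-0.2},{"x":-0.114,"y":-0.009,"z":0,"ax":0,"ay":0,"az":0,"claw":-0.2},{"x":-0.152,"y":-0.012,"z":0,"ax":0,"ay":0,"az":0,"claw":-0.2},{"x":-0.187,"y":-0.014,"z":0.005,"ax":0,"ay":0,"az":-0.0025,"claw":-0.2}]' >/dev/null
python3 -m crank '[{"x":0,"y":0,"z":0.02,"ax":0,"ay":0,"az":0,"claw":-0.2},{"x":0,"y":0,"z":0.05,"ax":0,"ay":0,"az":0,"claw":-0.2},{"x":0,"y":0,"z":0.08,"ax":0,"ay":0,"az":0,"claw":-0.2},{"x":0,"y":0,"z":0.11,"ax":0,"ay":0,"az":0,"claw":-0.2},{"x":0,"y":0,"z":0.13,"ax":0,"ay":0,"az":0,"claw":-0.2}]' >/dev/null
python3 -m crank '[{"x":0,"y":0,"z":0,"ax":0,"ay":0,"az":0,"claw":-0.2},{"x":0,"y":0,"z":0,"ax":0,"ay":0,"az":0,"claw":-0.2},{"x":0,"y":0,"z":0.02,"ax":0,"ay":0,"az":0,"claw":-0.2},{"x":0,"y":0,"z":0.03,"ax":0,"ay":0,"az":0,"claw":-0.2},{"x":0,"y":0,"z":0.03,"ax":0,"ay":0,"az":0,"claw":-0.2}]' >/dev/null
python3 f.py 2
python3 go.py .478 .1545 .0092 -81
```

```text
AVG t47.23 pos [0.47761 0.15138 0.02968] F [-0.26 -0.11  0.34] sd [0.34 1.18 0.41] T [ 0.008 -0.008 -0.023] sd [0.03  0.002 0.016] w 0.0522
t 47.23 pos [0.4778 0.1515 0.0299] psi -80.73 F [ 0.08 -1.28  0.75] w 0.0522 j1,j7 [ 0.22 -2.03]
 shift [-0.0029 -0.0007  0.0207]  turn/2 [-0.0004 -0.      0.0023]  deg 0.3 calls>= 0.1
```

```bash
python3 -m crank '[{"x":-0.002,"y":0,"z":0.005,"ax":0,"ay":0,"az":0.0023,"claw":-0.2},{"x":-0.003,"y":0,"z":0.012,"ax":0,"ay":0,"az":0.0023,"claw":-0.2},{"x":-0.003,"y":0,"z":0.018,"ax":0,"ay":0,"az":0.0023,"claw":-0.2},{"x":-0.003,"y":0,"z":0.0205,"ax":0,"ay":0,"az":0.0023,"claw":-0.2},{"x":-0.003,"y":0,"z":0.0205,"ax":0,"ay":0,"az":0.0023,"claw":-0.2}]' 20 
python3 f.py 2
python3 -m crank '[{"x":0,"y":0,"z":0,"ax":0,"ay":0,"az":0,"claw":1},{"x":0,"y":0,"z":0,"ax":0,"ay":0,"az":0,"claw":1},{"x":0,"y":0,"z":0,"ax":0,"ay":0,"az":0,"claw":1},{"x":0,"y":0,"z":0,"ax":0,"ay":0,"az":0,"claw":1},{"x":0,"y":0,"z":0,"ax":0,"ay":0,"az":0,"claw":1}]' 20
python3 f.py 4
```

```text
time: 47.65
ee_pos: [0.4763, 0.1541, 0.0076]
eef_rot: [0.761, -0.649, -0.0, 0.001]
ft_force: [0.0, 0.5, -0.4]
width: 0.0526
AVG t47.75 pos [0.47668 0.15429 0.00819] F [0.21 0.08 0.97] sd [0.1  0.23 0.21] T [0.019 0.025 0.004] sd [0.009 0.002 0.031] w 0.0522
time: 48.17
ee_pos: [0.477, 0.1542, 0.0086]
eef_rot: [0.76, -0.65, 0.0, -0.0]
ft_force: [-0.8, -0.4, 1.9]
width: 0.0338
AVG t48.37 pos [0.477   0.15422 0.00858] F [-0.59 -0.64  2.24] sd [0.39 0.45 0.7 ] T [-0.093  0.077 -0.124] sd [0.027 0.022 0.016] w 0.0336
```

```bash
python3 -m crank '[{"x":0,"y":0,"z":-0.0003,"ax":0,"ay":0,"az":0,"claw":1},{"x":0,"y":0.0005,"z":-0.0003,"ax":0,"ay":0,"az":0,"claw":1},{"x":0,"y":0.001,"z":-0.0003,"ax":0,"ay":0,"az":0,"claw":1},{"x":0,"y":0.0015,"z":-0.0003,"ax":0,"ay":0,"az":0,"claw":1},{"x":0,"y":0.002,"z":-0.0003,"ax":0,"ay":0,"az":0,"claw":1}]' |grep -E "pos|force"
python3 f.py 2
python3 -m crank '[{"x":0,"y":0.0005,"z":0,"ax":0,"ay":0,"az":0,"claw":1},{"x":0,"y":0.001,"z":0,"ax":0,"ay":0,"az":0,"claw":1},{"x":0,"y":0.0015,"z":0,"ax":0,"ay":0,"az":0,"claw":1},{"x":0,"y":0.002,"z":0,"ax":0,"ay":0,"az":0,"claw":1},{"x":0,"y":0.0025,"z":0,"ax":0,"ay":0,"az":0,"claw":1}]' |grep -E "pos|force"
python3 f.py 3
```

```text
ee_pos: [0.4764, 0.1541, 0.0091]
ft_force: [7.9, 1.0, -5.4]
AVG t48.88 pos [0.47645 0.15412 0.00911] F [ 8.46  0.68 -5.45] sd [0.29 0.46 0.3 ] T [ 0.168 -1.587 -0.053] sd [0.027 0.029 0.013] w 0.0335
ee_pos: [0.4749, 0.1539, 0.0095]
ft_force: [12.7, 1.4, -5.2]
AVG t49.45 pos [0.47488 0.15389 0.00947] F [10.82  1.13 -5.79] sd [0.47 0.49 0.21] T [ 0.227 -2.184 -0.067] sd [0.01  0.058 0.018] w 0.0338
```

```bash
python3 -m crank '[{"x":0,"y":0,"z":0.0004,"ax":0,"ay":0,"az":0,"claw":1},{"x":0,"y":0,"z":0.001,"ax":0,"ay":0,"az":0,"claw":1},{"x":0,"y":0.0005,"z":0.001,"ax":0,"ay":0,"az":0,"claw":1},{"x":0,"y":0.001,"z":0.001,"ax":0,"ay":0,"az":0,"claw":1},{"x":0,"y":0.0015,"z":0.001,"ax":0,"ay":0,"az":0,"claw":1}]' |grep -E "pos|force"
python3 f.py 2
python3 -m crank '[{"x":0,"y":0.0005,"z":0,"ax":0,"ay":0,"az":0,"claw":1},{"x":0,"y":0.001,"z":0,"ax":0,"ay":0,"az":0,"claw":1},{"x":0,"y":0.0015,"z":0,"ax":0,"ay":0,"az":0,"claw":1},{"x":0,"y":0.002,"z":0,"ax":0,"ay":0,"az":0,"claw":1},{"x":0,"y":0.0025,"z":0,"ax":0,"ay":0,"az":0,"claw":1}]' |grep -E "pos|force"
python3 f.py 3
```

```text
ee_pos: [0.4732, 0.1538, 0.0086]
ft_force: [9.2, 1.2, -2.6]
AVG t49.97 pos [0.47316 0.15372 0.00861] F [ 8.25  0.95 -1.91] sd [0.13 0.51 0.07] T [ 0.085 -1.813 -0.07 ] sd [0.003 0.008 0.037] w 0.0339
ee_pos: [0.4708, 0.1534, 0.0086]
ft_force: [9.0, 1.3, -2.5]
AVG t50.53 pos [0.47069 0.15342 0.00861] F [ 8.15  1.24 -1.3 ] sd [0.17 0.13 0.07] T [ 0.172 -1.771 -0.013] sd [0.005 0.021 0.043] w 0.0338
```

Steady sliding drag of 8–9 N with the block flat. With the friction coefficient of about 0.7 seen earlier, that means roughly 5–7 N at the foot. I'll release and back away.

```bash
python3 -m crank '[{"x":0,"y":-0.001,"z":0,"ax":0,"ay":0,"az":0,"claw":1},{"x":0,"y":-0.0017,"z":0,"ax":0,"ay":0,"az":0,"claw":1},{"x":0,"y":-0.0017,"z":0,"ax":0,"ay":0,"az":0,"claw":1},{"x":0,"y":-0.0017,"z":0,"ax":0,"ay":0,"az":0,"claw":-0.2},{"x":0,"y":-0.0017,"z":0,"ax":0,"ay":0,"az":0,"claw":-0.2}]' 
python3 -m crank '[{"x":0,"y":0,"z":0,"ax":0,"ay":0,"az":0,"claw":-0.2},{"x":0,"y":0,"z":0,"ax":0,"ay":0,"az":0,"claw":-0.2},{"x":0,"y":0,"z":-0.02,"ax":0,"ay":0,"az":0,"claw":-0.2},{"x":0,"y":0,"z":-0.06,"ax":0,"ay":0,"az":0,"claw":-0.2},{"x":0,"y":0,"z":-0.1,"ax":0,"ay":0,"az":0,"claw":-0.2}]' 
python3 -m crank '[{"x":0.01,"y":0.01,"z":-0.03,"ax":0,"ay":0,"az":0,"claw":-0.2},{"x":0.03,"y":0.01,"z":-0.06,"ax":0,"ay":0,"az":0,"claw":-0.2},{"x":0.06,"y":0.01,"z":-0.08,"ax":0,"ay":0,"az":0,"claw":-0.2},{"x":0.1,"y":0.01,"z":-0.08,"ax":0,"ay":0,"az":0,"claw":-0.2},{"x":0.13,"y":0.01,"z":-0.08,"ax":0,"ay":0,"az":0,"claw":-0.2}]' 
python3 -m crank '[{"x":0.02,"y":0,"z":-0.01,"ax":0,"ay":0,"az":0,"claw":-0.2},{"x":0.05,"y":0,"z":-0.03,"ax":0,"ay":0,"az":0,"claw":-0.2},{"x":0.05,"y":0,"z":-0.03,"ax":0,"ay":0,"az":0,"claw":-0.2},{"x":0.05,"y":0,"z":-0.03,"ax":0,"ay":0,"az":0,"claw":-0.2},{"x":0.05,"y":0,"z":-0.03,"ax":0,"ay":0,"az":0,"claw":-0.2}]'
python3 - <<'E'
from h import *
g=lambda im:(255*np.clip(im/255*2,0,1)**.7).astype(np.uint8)
s=camera("side");t=camera("top")
cv2.imwrite("pics/c9.png",np.hstack([crop(g(t["color"]),165,160,66,90,6),crop(g(s["color"]),185,140,66,90,6)]))
cv2.imwrite("pics/c9.png",np.hstack([cv2.imread("pics/c9.png")[:,:400],cv2.resize(g(s["color"])[110:384,130:430],None,fx=1.3,fy=1.3)[:356].repeat(1,0) if 0 else cv2.resize(g(s["color"])[114:384,160:360],(400,540))]))
E
```

```text
time: 50.95
ee_pos: [0.4698, 0.1532, 0.0077]
eef_rot: [0.761, -0.649, -0.0, 0.0]
ft_force: [-0.2, 0.0, -0.5]
width: 0.0409
time: 51.37
ee_pos: [0.4686, 0.1531, 0.1078]
eef_rot: [0.761, -0.649, -0.001, 0.001]
ft_force: [1.9, -0.0, 0.4]
width: 0.0515
time: 51.78
ee_pos: [0.4814, 0.0206, 0.1892]
eef_rot: [0.76, -0.65, 0.002, -0.0]
ft_force: [0.8, 0.1, -0.4]
width: 0.0521
time: 52.2
ee_pos: [0.4882, -0.0255, 0.2173]
eef_rot: [0.761, -0.649, -0.0, 0.0]
ft_force: [-0.6, 0.4, -0.6]
width: 0.0523
```

View pics/c9.png

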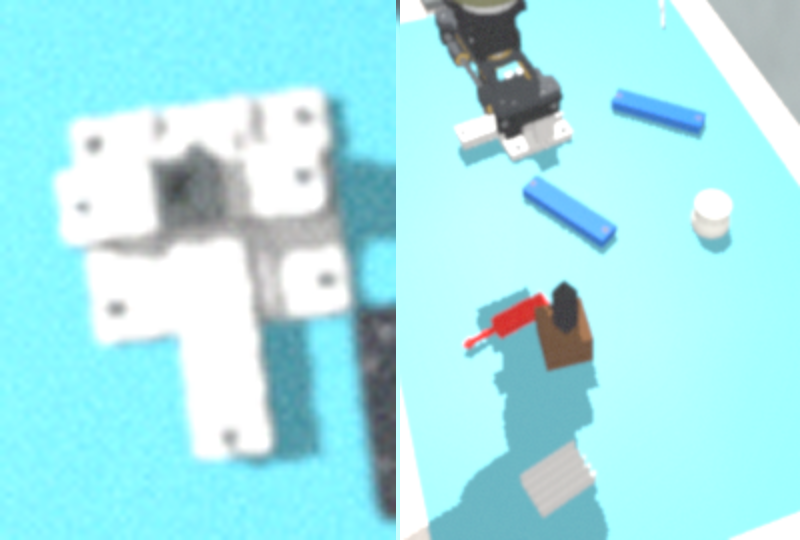

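The block lies straight in its guide under the stop, with its near end at crop (230,455). The driver is upright in its stand, and the jar and heat sink are undisturbed.

```bash
python3 -c "
from bench import close_job,r
print(r.read_state()['ft_force'].round(2));print(close_job())"
```

```text
[-0.38  0.34  0.04]
the job is handed in; nothing more can be done
None
```

I handed the job in at about 52 s. By my checks it meets the task, but I only inferred the contact force, and no verdict came back.

- **Gap:** I lifted the block gently to the foot and estimated the gap at about 1.5 mm.
- **First turn:** I turned the screw clockwise with the black driver. The driver moved 143°, but the head turned less because of play in the recess.
- **First drag test:** There was almost no rub on the block, so I turned the driver about 32° more.
- **Final drag test:** The block slid about 6 mm towards the robot, the last 4 mm or so lying flat with a steady 8–9 N drag. I take that as about 5–7 N at the foot, or up to about 8 N if friction is at its low limit.
- **Final state:** The pictures show the driver upright in its stand, the block straight under the stop, and the jar and heat sink where they were. The gripper is clear of everything.

What didn't go cleanly or wasn't confirmed:
- **Foot force:** At the start of the final drag I was lifting the block slightly, which raised the foot force to an estimated 9–11 N for a moment.
- **Head angle:** My picture readings of how far the screw head turned disagreed by 10–20°, so I relied on the drag test instead.
- **Cup:** It was not in the last picture. I last saw it unmoved earlier in the run.
- **Red driver:** The red lookalike had toppled by about 13 s, and I saw nothing that suggested the arm had touched it.

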